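Load the blank feeder and index it to the flagged station

TASK

Get the lathe's blank feeder ready for the next class: tip the blanks in the steel cup out into the feeder's open tray, pick up every stray blank from the bench and put it in the tray too, and stand the empty cup back upright in the middle of its round rubber mat. Only after that, pump the feeder's hand lever, all the way down and all the way back up for each click, until the brass pointer stands level with the tall flag, and stop there, not one click past it. Move the slide only by the lever, never by touching the pointer, and leave the other tools on the bench where they lie.

Things in the scene. Friction and masses are not known exactly. Their poses are not given: they have to be found in the camera images.
- tray_floor (a point): centre of the inner floor of the feeder's open steel tray, 4 mm above the bench: 160 (x) x 150 (y) mm outside, walls 4 mm, 55 mm high. Axes are the feeder's: x along the slide's travel, away from the robot, z up. All fixed. The lever's pivot lies 30 mm to -x, 140 mm to -y of here, between cheek plates 60 mm long (x), 127 mm high; the feeder's base is 90 mm wide, 45 mm high, from 140 mm before the pivot to 185 mm past it.
- cup_mid (a point): centre, half-way up, of the plain steel cup: round, 80 mm high, 64 mm across the rim, 56 mm across the foot, wall 3 mm, floor 4 mm thick, about 0.12 kg. z points to its mouth; the mouth is 40 mm above this point. Four blanks stand in it at the start; they reach 32 mm above the cup's foot.
- mat_top (a point): centre of the top of the round black rubber mat, 110 mm across and 3 mm thick, fixed to the bench; the cup starts on it.
- blank1_center (a point): centre of a plain wooden turning blank, 16 x 16 x 28 mm, 12 g, long axis z, that starts standing in the cup.
- blank2_center (a point): centre of a plain wooden turning blank, 16 x 16 x 28 mm, 12 g, long axis z, that starts standing in the cup.
- blank3_center (a point): centre of a plain wooden turning blank, 16 x 16 x 28 mm, 12 g, long axis z, that starts standing in the cup.
- blank4_center (a point): centre of a plain wooden turning blank, 16 x 16 x 28 mm, 12 g, long axis z, that starts standing in the cup.
- blank5_center (a point): centre of a stray wooden turning blank, 16 x 16 x 28 mm, 12 g, long axis x, lying on the bench in front of or left of the tray; four to six of the strays are present (None: absent).
- blank6_center (a point): centre of a stray wooden turning blank, 16 x 16 x 28 mm, 12 g, long axis x, lying on the bench in front of or left of the tray; four to six of the strays are present (None: absent).
- blank7_center (a point): centre of a stray wooden turning blank, 16 x 16 x 28 mm, 12 g, long axis x, lying on the bench in front of or left of the tray; four to six of the strays are present (None: absent).
- blank8_center (a point): centre of a stray wooden turning blank, 16 x 16 x 28 mm, 12 g, long axis x, lying on the bench in front of or left of the tray; four to six of the strays are present (None: absent).
- blank9_center (a point): centre of a stray wooden turning blank, 16 x 16 x 28 mm, 12 g, long axis x, lying on the bench in front of or left of the tray; four to six of the strays are present (None: absent).
- blank10_center (a point): centre of a stray wooden turning blank, 16 x 16 x 28 mm, 12 g, long axis x, lying on the bench in front of or left of the tray; four to six of the strays are present (None: absent).
- lever_pad (a point): centre of the top face of the black pad (40 mm in x, 44 mm in y, 14 mm thick) at the robot-side end of the feeder's hand lever, 144 mm above the bench with the lever up. Pressing it straight down about 54 mm is a full stroke (about 7 N); it shifts less than 5 mm sideways. A spring raises the lever when let go.
- lever (a joint): angle of the hand lever: 0 rad up (rest, spring-returned), 0.40 rad fully down (hard stop).
- pointer: small brass pointer, 16 mm wide, 12 mm high, on the toothed feed slide; right (-y) of the feeder, beyond the cheek plates, over a scale rail with a dark line every 18 mm. Origin under its middle, 42 mm above the bench; it travels along +x: 18 mm for each full down-and-up lever stroke (one click), staying there (ratchet). After a part stroke the next full one completes that click. Not to be touched.
- flag_mark (a point): point on the tall flag, an aluminium plate (22 x 16 mm) on a thin post, top 72 mm above the bench, beside the scale rail, 3, 4 or 5 clicks ahead of the pointer's start. x is along the scale: the pointer is level with the flag when its x in this frame is 0. Two low plugs (38 mm high) fill the other two places; ignore them.
- file: a flat file with an orange handle, 270 mm long, origin at its middle; loose; not part of the job, leave it where it lies.
- chuck_key: a T-shaped steel chuck key, 70 mm long, 12 mm high; loose; not part of the job, leave it where it lies.
- sanding_block: a cork sanding block 100 x 60 x 30 mm; loose; not part of the job, leave it where it lies.
- glue_jar: a jar, 60 mm across, 75 mm high; loose; not part of the job, leave it where it lies.
- caliper: a 200 mm caliper lying flat; loose; not part of the job, leave it where it lies.
There are look-alikes about, which are no part of the job. Leave any blue look-alike of the part that bears cup_mid alone.

How it is judged:
By the outcome, as a careful person would: the job done as asked, in the order asked, and still so for the second after the job is handed in, with the robot touching nothing.
Of blank5, blank6, blank7, blank8, blank9, blank10 only 4 to 6 are there at a start; the rules pass over those that are not, and their reading is None.
At some moment in a run one of blank5, blank6, blank7, blank8, blank9, blank10 may be knocked a few centimetres aside while the robot is not near it.
It also fails if it takes over 210 s, if anything falls off the work surface, if the arm or the gripper's body presses on something with over 40 N, if the wrist force passes 120 N, or if a joint passes its speed limit or range.

ROBOT

A 6-joint arm with a two-finger parallel gripper is mounted at the origin on the work surface. World frame = base frame: x ahead of the robot, y to its left, z up, the work surface at z = 0. Lengths are in m, angles in rad, forces in N, time in s.
With the tool pointing down it reaches from about 0.375 to 0.9 m from the base axis. Payload 3.1 kg.
Tool frame: the origin (TCP) lies at the very end of the fingers, on their centre line; the grasp point (between the pads) lies 19 mm behind it; z points along the fingers, y is the direction in which the jaws open and shut (so a half turn about z gives the same grasp; the last joint's range is limited). The gripper opens to 85 mm and grips with 20 to 120 N. Pads are 22 mm wide; open, the fingers measure 114 mm over their backs; the gripper's body (76 mm by 85 mm) begins 54 mm behind the grasp point. The pads swing forward as they close: fully open they stand 13 mm farther back than shut.
Start: joints at [-1.333, 0.527, 1.433, -0, 1.181, -0.178], TCP at [0.253, -0.571, 0.231] pointing down, gripper open.
Joint ranges: [-3.08, 3.08], [-0.75, 2.2], [0.22, 2.44], [-1.43, 4.57], [0, 2.65], [-2.85, 2.85]. Speed limits (rad/s): [2.79, 2.79, 3.14, 3.14, 3.14, 3.14].

INTERFACE

Orientations are given as a unit quaternion [x, y, z, w].
In Python, from station import manip gives the robot as it stands.
- The arm moves only by the tool send_rows, never from a script. Its argument "motion" is a list of rows, each an object with "gripper": the finger opening in mm, from 0 to 85.4; "travel": the shift along the tool's x, y, z in mm, a list of three; "rotation": the turn, a rotation vector about the tool's x, y, z in degrees, a list of three. In form: [{"gripper": gripper, "travel": [x, y, z], "rotation": [ax, ay, az]}, ...]. A call has 1 to 12 rows; each row shifts and turns the commanded pose from where the row before left it, along the tool's axes as they then stand; what a row does not reach is not made up. A row lasts 1/12 s, in which the tool goes at most 41.7 mm and 7.16 degrees, less where a joint would pass 70% of its speed; a pose out of reach is approached as far as the arm can. A call is refused whole if a number of a shift passes 41.7 or a number of a turn 7.16, either way. A call with a gripper value outside its range is refused whole. The fingers move at their own pace and stop on an object; "newtons" is the grip in N (left out, the last holds). Time passes only in rows, so rows that do not move let the fingers close. It gives the time, the measured TCP pose, the force and the opening at its end, in the units of the state.
- manip.sense(): the state, without advancing time (a new reading comes with each control period).
- manip.snapshot(name): name is "side" or "top"; returns the picture (384x512x3 uint8, red, green, blue); there is no depth.
- manip.calibration(name): a dict with "fx", "fy", "cx", "cy" (pixels), "k1" (the pictures are not rectified: a ray, as slopes to the right and down, at radius r is drawn at 1 + k1 r^2 times it, then the intrinsics apply), "cam_to_world" (4x4, takes a point from camera to world coordinates). Camera axes: x right, y down, z forward; pixel columns grow to the right and rows downward; lengths in m; the calibration is good to about 2 mm. A picture is of the moment at which its call begins. calibration takes no time and is no camera call.
- manip.sign_off(): hands the job in, once; it reports no verdict.
The state is a dict: "t": time; "q": joint angles; "qd": joint speeds; "tau": joint torques, N m; "tcp_pos": TCP position; "tool_rot": TCP orientation; "force": force on the tool from outside, world axes, zero at the start; "ft_torque": the same for the moment, N m; "finger_gap": opening from 0.0 (shut) to 1.0 (fully open).
Only numpy, scipy, OpenCV 4.12 (cv2) and the standard library are available. Lean on these libraries where they do the work, as an engineer would, in place of code of your own. Each camera call takes 0.05 s, during which the arm holds its last target. There are 200 camera calls.

## Working session

There is one attempt and no reset: what is moved stays moved. The work goes in short steps, Python scripts to look and compute and a tool call to move; the robot and the scene stay as the last step left them, time stands still between calls to the robot, and variables do not carry over. Pictures are saved under pics/ and viewed, about 12 in all and at most 16, crops included, and the job is handed in when it is done.

Besides the shell and the picture viewer there is one more tool, called after "Emit:" as name(argument=value, ...), one argument or row to a line, values as JSON. send_rows: Moves the arm, as the interface text tells. Its arguments: {"type":"object","properties":{"motion":{"type":"array","items":{"type":"object","properties":{"gripper":{"type":"number"},"travel":{"type":"array","items":{"type":"number"}},"rotation":{"type":"array","items":{"type":"number"}}}}},"newtons":{"type":"number"}},"required":["motion"]}

```bash
ls; mkdir -p pics; cat > h.py <<'E'
import numpy as np, cv2
from station import manip
from scipy.spatial.transform import Rotation as R
def snap(n,f):
    im=manip.snapshot(n); cv2.imwrite('pics/'+f,cv2.cvtColor(im,cv2.COLOR_RGB2BGR)); return im
def ray(n,u,v):
    c=manip.calibration(n); T=np.array(c['cam_to_world'])
    x=np.array([(u-c['cx'])/c['fx'],(v-c['cy'])/c['fy']])
    s=x.copy()
    for _ in range(30): s=x/(1+c['k1']*(s@s))
    return T[:3,3],T[:3,:3]@np.array([s[0],s[1],1])
def at_z(n,u,v,z):
    o,d=ray(n,u,v); return o+d*(z-o[2])/d[2]
def proj(n,p):
    c=manip.calibration(n); T=np.array(c['cam_to_world'])
    q=T[:3,:3].T@(np.array(p)-T[:3,3]); s=q[:2]/q[2]; s=s*(1+c['k1']*(s@s))
    return np.array([c['fx']*s[0]+c['cx'],c['fy']*s[1]+c['cy']])
def big(f,g,x0,y0,x1,y1,k):
    im=cv2.imread('pics/'+f)[y0:y1,x0:x1]; cv2.imwrite('pics/'+g,cv2.resize(im,None,fx=k,fy=k,interpolation=cv2.INTER_CUBIC))
E
python3 - <<'E'
from h import *
for n in('top','side'):
    snap(n,n+'0.png'); big(n+'0.png',n+'0b.png',0,0,512,384,1.56)
    c=manip.calibration(n); print(n,c['fx'],c['cx'],c['cy'],c['k1'],np.round(c['cam_to_world'],3).tolist())
s=manip.sense(); print(s)
E
```

```text
pics
top 454.03542919005173 262.5177285359002 194.79641827942606 0.037675776529820314 [[0.03, -0.994, 0.105, 0.368], [-0.999, -0.028, 0.023, 0.002], [-0.02, -0.106, -0.994, 1.511], [0.0, 0.0, 0.0, 1.0]]
side 474.6638457074849 256.6835085374028 192.3105806080346 0.014962735218255351 [[0.969, -0.155, 0.193, 0.232], [-0.247, -0.552, 0.797, -1.296], [-0.017, -0.82, -0.573, 1.058], [0.0, 0.0, 0.0, 1.0]]
{'t': 0.1, 'q': array([-1.33248108e+00,  5.28397546e-01,  1.43378054e+00, -2.42490988e-05,
        1.18141846e+00, -1.78488897e-01]), 'qd': array([ 9.09512468e-04, -2.45971197e-03, -1.25473441e-03, -1.34375709e-04,
       -1.38000947e-03, -5.46513149e-05]), 'tau': array([-1.20266245e-04, -4.43304527e+01, -1.78586090e+01, -1.81459541e-04,
        3.86858665e-03, -9.55135022e-06]), 'tcp_pos': array([ 0.25289547, -0.57083467,  0.2304145 ]), 'tool_rot': array([ 9.78361324e-01,  2.06901221e-01, -4.11742151e-05, -1.00116109e-03]), 'force': array([0.11162639, 0.33632538, 0.40087741]), 'ft_torque': array([-0.05060523, -0.02835242,  0.00986399]), 'finger_gap': 0.9973944937235417}
```

View pics/top0b.png

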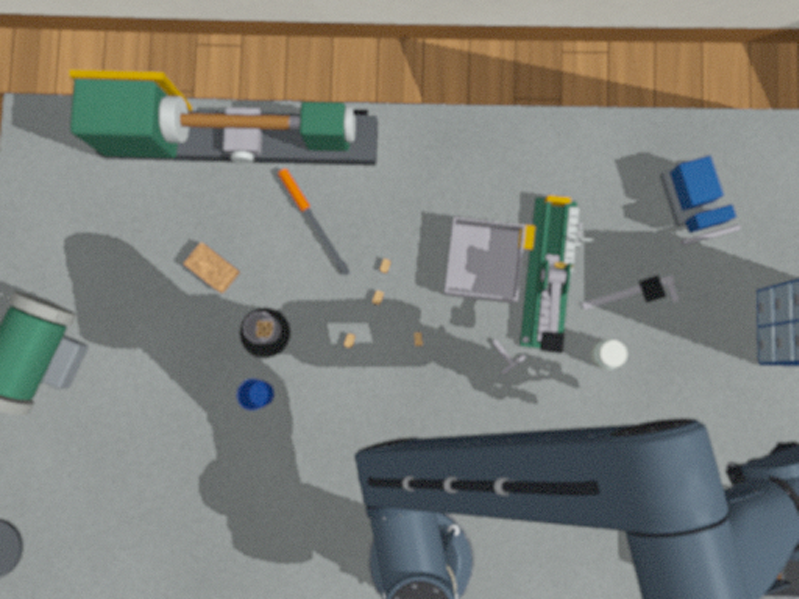

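View pics/side0b.png

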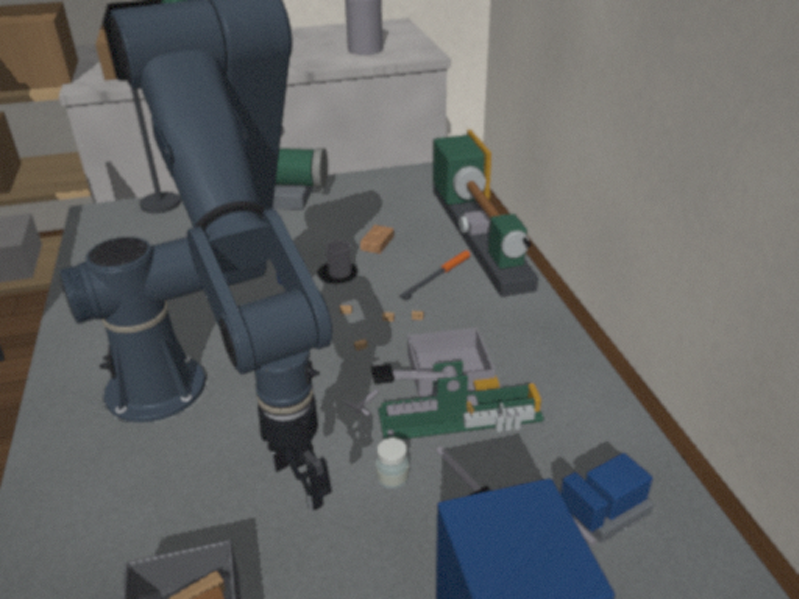

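Top view (zoomed pixels): the steel cup with blanks is on the black mat at (265,330). The blue look-alike cup is at (256,393). Strays lie at (384,265), (377,297), (348,341) and (418,339). The tray is at (485,260), the lever pad at (552,342), and the jar, chuck key, file, block and caliper are also in view. I choose the grey cup on the mat and check it in close crops.

```bash
python3 - <<'E'
from h import *
a=cv2.imread('pics/top0.png')[120:270,140:400]; b=cv2.imread('pics/side0.png')[150:300,190:360]
a=cv2.resize(a,(780,450),interpolation=cv2.INTER_CUBIC); cv2.imwrite('pics/c1.png',a)
b=cv2.resize(b,(680,600),interpolation=cv2.INTER_CUBIC); cv2.imwrite('pics/c2.png',b)
E
```

```text
(no output)
```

View pics/c1.png

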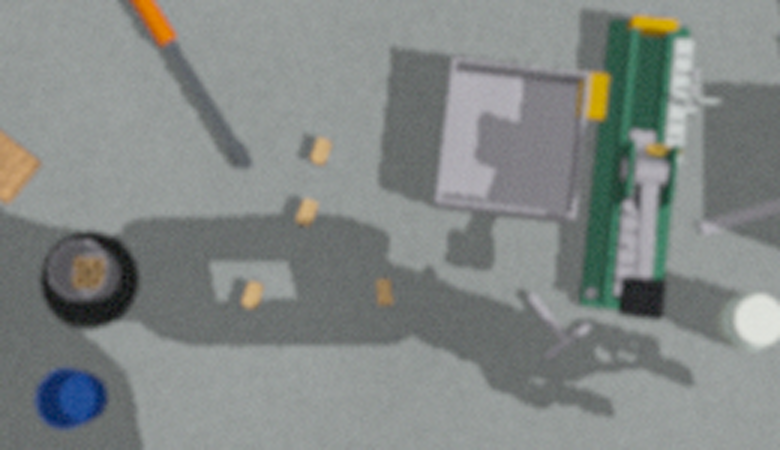

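View pics/c2.png

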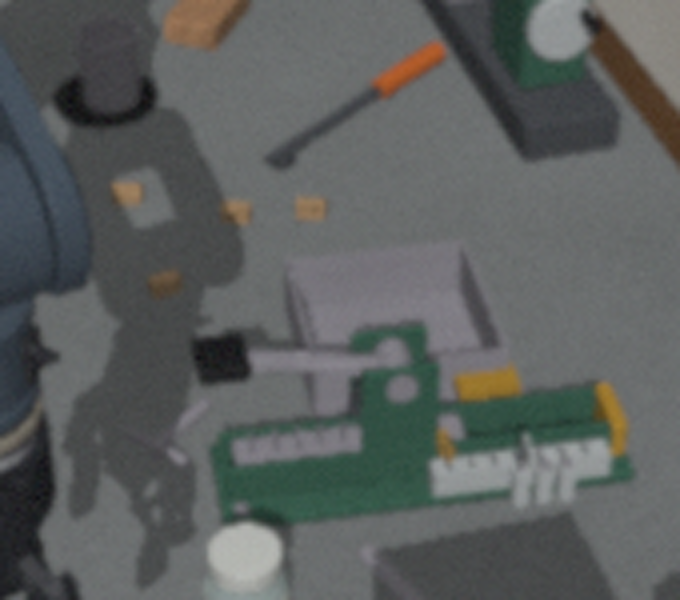

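Crops: grey cup with wooden blanks on the mat at crop (90,275); blue cup at (70,398); four strays; tray centre at about (512,140); pad at (642,298); pointer (brass) at (657,150). In the side crop the tall flag appears to be the first one, at (527,440).

```bash
cat >> h.py <<'E'
def blanks(im,n='top',box=(140,120,330,270)):
    hsv=cv2.cvtColor(im,cv2.COLOR_RGB2HSV); m=((hsv[...,0]>8)&(hsv[...,0]<26)&(hsv[...,1]>70)).astype(np.uint8)
    k=np.zeros_like(m); k[box[1]:box[3],box[0]:box[2]]=m[box[1]:box[3],box[0]:box[2]]
    N,L,S,C=cv2.connectedComponentsWithStats(k)
    out=[]
    for i in range(1,N):
        if S[i,4]<15: continue
        ys,xs=np.nonzero(L==i)
        P=np.array([at_z(n,u,v,.012)[:2] for u,v in zip(xs,ys)])
        mu=P.mean(0); w,V=np.linalg.eigh(np.cov(P.T)); a=np.degrees(np.arctan2(V[1,1],V[0,1]))%180
        out.append((np.round(mu,4),round(a),np.round(np.sqrt(12*w),4),S[i,4],np.round(C[i],1)))
    return out
E
python3 - <<'E'
from h import *
im=cv2.cvtColor(cv2.imread('pics/top0.png'),cv2.COLOR_BGR2RGB)
for b in blanks(im): print(*b)
t=lambda x,y,z:np.round(at_z('top',140+x/3,120+y/3,z),4)
s=lambda x,y,z:np.round(at_z('side',190+x/4,150+y/4,z),4)
print('tray rim',[t(x,y,.055) for x,y in((453,60),(592,73),(576,216),(437,203))])
print('pad',[t(x,y,.144) for x,y in((623,278),(664,280),(662,317),(621,312))], t(642,297,.144))
print('mat',t(90,278,.003),'rim c',t(85,268,.083))
print('mat side',s(106,98,.003))
print('pointer',t(657,150,.054),s(445,445,.048),'flag',s(527,436,.072), t(712,100,.072),'plugs',s(548,452,.038),s(566,450,.038))
E
```

```text
[0.7511 0.2852] 38 [0.0239 0.0596] 120 [191.2 126.6]
[0.58   0.4345] 2 [0.0375 0.0617] 186 [144.3 175.5]
[0.6078 0.0938] 169 [0.0164 0.0279] 41 [246.3 170.1]
[0.5388 0.1066] 162 [0.0171 0.0265] 41 [241.8 190.5]
[0.4654 0.3461] 134 [0.0303 0.0334] 93 [168.9 210.5]
[0.4522 0.0177] 9 [0.014  0.0277] 36 [267.8 217.3]
[0.4454 0.1637] 170 [0.0175 0.0272] 45 [223.6 218. ]
tray rim [array([ 0.7039, -0.0512,  0.055 ]), array([ 0.6933, -0.2017,  0.055 ]), array([ 0.537 , -0.1868,  0.055 ]), array([ 0.5469, -0.0378,  0.055 ])]
pad [array([ 0.4656, -0.2229,  0.144 ]), array([ 0.4648, -0.2635,  0.144 ]), array([ 0.4278, -0.2618,  0.144 ]), array([ 0.4316, -0.2212,  0.144 ])] [ 0.4472 -0.2419  0.144 ]
mat [0.4587 0.3441 0.003 ] rim c [0.4642 0.3318 0.083 ]
mat side [0.4603 0.3393 0.003 ]
pointer [ 0.611  -0.2725  0.054 ] [ 0.613  -0.2864  0.048 ] flag [ 0.6664 -0.3174  0.072 ] [ 0.6633 -0.3267  0.072 ] plugs [ 0.6906 -0.3047  0.038 ] [ 0.7048 -0.3062  0.038 ]
```

Emit:
send_rows(
  motion=[
    {"gripper": 85, "travel": [0, 0, -40], "rotation": [0, 0, 0]},
    {"gripper": 85, "travel": [0, 0, -40], "rotation": [0, 0, 0]},
    {"gripper": 85, "travel": [31.2, -21.2, 0], "rotation": [0, 0, 0]},
    {"gripper": 85, "travel": [31.2, -21.2, 0], "rotation": [0, 0, 0]},
    {"gripper": 85, "travel": [31.2, -21.2, 0], "rotation": [0, 0, 0]},
    {"gripper": 85, "travel": [31.2, -21.2, 0], "rotation": [0, 0, 0]},
    {"gripper": 85, "travel": [31.2, -21.2, 0], "rotation": [0, 0, 0]},
    {"gripper": 85, "travel": [31.2, -21.2, 0], "rotation": [0, 0, 0]},
    {"gripper": 85, "travel": [31.2, -21.2, 0], "rotation": [0, 0, 0]},
    {"gripper": 85, "travel": [31.2, -21.2, 0], "rotation": [0, 0, 0]},
    {"gripper": 85, "travel": [31.2, -21.2, 0], "rotation": [0, 0, 0]},
    {"gripper": 85, "travel": [31.2, -21.2, 0], "rotation": [0, 0, 0]},
  ],
)

```text
t: 1.1
tcp_pos: [0.4529, -0.2494, 0.311]
tool_rot: [0.978, 0.207, -0.0, -0.0]
force: [0.5, -0.6, 0.5]
finger_gap: 0.998
```

Emit:
send_rows(
  motion=[
    {"travel": [14.3, -30.1, 0]},
    {"travel": [14.3, -30.1, 0]},
    {"travel": [14.3, -30.1, 0]},
    {"travel": [14.3, -30.1, 0]},
    {"travel": [14.3, -30.1, 0]},
    {"travel": [14.3, -30.1, 0]},
    {"travel": [14.3, -30.1, 0]},
    {"travel": [14.3, -30.1, 0]},
    {"travel": [14.3, -30.1, 0]},
    {"travel": [14.3, -30.1, 0]},
    {"travel": [14.3, -30.1, 0]},
    {"travel": [14.3, -30.1, 0]},
  ],
)

```text
validation failed for argument at $.mo...
```

Emit:
send_rows(
  motion=[
    {"rotation": [0, 0, -7]},
    {"rotation": [0, 0, -7]},
    {"rotation": [0, 0, -7]},
    {"rotation": [0, 0, -7]},
    {"rotation": [0, 0, -7]},
    {"rotation": [0, 0, -7]},
    {"rotation": [0, 0, -7]},
    {"rotation": [0, 0, -7]},
    {"rotation": [0, 0, -7]},
    {"rotation": [0, 0, -7]},
    {"rotation": [0, 0, -7]},
    {"rotation": [0, 0, -7]},
  ],
)

```text
validation failed for argument at $.mo...
```

Emit:
send_rows(
  motion=[
    {"rotation": [0, 0, -7]},
    {"rotation": [0, 0, -7]},
    {"rotation": [0, 0, -7]},
    {"rotation": [0, 0, -7]},
    {"rotation": [0, 0, -7]},
    {"rotation": [0, 0, -7]},
    {"rotation": [0, 0, 0]},
    {"rotation": [0, 0, 0]},
  ],
)

```text
validation failed for argument at $.mo...
```

```bash
cat >> h.py <<'E'
def st():
    s=manip.sense(); M=R.from_quat(s['tool_rot']).as_matrix()
    print('t',round(s['t'],2),'q',np.round(s['q'],3),'p',np.round(s['tcp_pos'],4),'F',np.round(s['force'],1),'gap',round(85.4*s['finger_gap'],1))
    print('x',np.round(M[:,0],3),'y',np.round(M[:,1],3),'z',np.round(M[:,2],3)); return s,M
E
python3 - <<'E'
from h import *
st()
im=snap('top','top1.png')
for b in blanks(im,box=(100,100,400,330)): print(*b)
big('top1.png','top1b.png',100,100,400,325,2.6)
E
```

```text
t 1.1 q [-0.72   0.29   1.596 -0.     1.256  0.435] p [ 0.4529 -0.2494  0.311 ] F [ 0.5 -0.6  0.5] gap 85.3
x [ 0.914  0.405 -0.   ] y [ 0.405 -0.914 -0.001] z [-0.001  0.    -1.   ]
[0.7695 0.2971] 34 [0.0244 0.1032] 214 [187.9 121.2]
[ 0.7608 -0.2739] 86 [0.0201 0.0507] 90 [357.4 127.8]
[ 0.6778 -0.2131] 176 [0.0225 0.0552] 112 [338.8 151.8]
[ 0.6741 -0.1928] 174 [0.005  0.0401] 17 [332.7 152.7]
[0.5932 0.4658] 54 [0.0608 0.1066] 574 [135.2 171.4]
[0.6094 0.0936] 161 [0.0148 0.0264] 34 [246.4 169.6]
[ 0.6195 -0.2786] 94 [0.0132 0.0234] 28 [358.4 169.5]
[0.5392 0.1069] 158 [0.0161 0.0266] 39 [241.7 190.4]
[0.4656 0.347 ] 157 [0.0288 0.0324] 86 [168.6 210.4]
[0.4531 0.0193] 13 [0.0166 0.0271] 42 [267.3 217. ]
[0.4466 0.1638] 164 [0.0163 0.0259] 39 [223.5 217.7]
```

View pics/top1b.png

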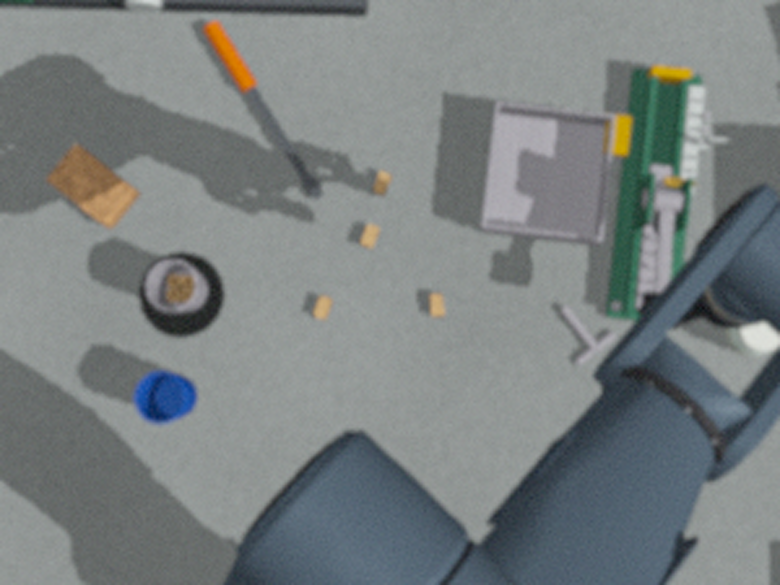

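Only four strays show, and the region in front of the tray is clear. Steel cup on mat at crop (180,290), blue cup at (165,396). Rows need all three fields, so I'll resend.

Emit:
send_rows(
  motion=[
    {"gripper": 85, "travel": [14.3, -30.1, 0], "rotation": [0, 0, 0]},
    {"gripper": 85, "travel": [14.3, -30.1, 0], "rotation": [0, 0, 0]},
    {"gripper": 85, "travel": [14.3, -30.1, 0], "rotation": [0, 0, 0]},
    {"gripper": 85, "travel": [14.3, -30.1, 0], "rotation": [0, 0, 0]},
    {"gripper": 85, "travel": [14.3, -30.1, 0], "rotation": [0, 0, 0]},
    {"gripper": 85, "travel": [14.3, -30.1, 0], "rotation": [0, 0, 0]},
    {"gripper": 85, "travel": [14.3, -30.1, 0], "rotation": [0, 0, 0]},
    {"gripper": 85, "travel": [14.3, -30.1, 0], "rotation": [0, 0, 0]},
    {"gripper": 85, "travel": [14.3, -30.1, 0], "rotation": [0, 0, 0]},
    {"gripper": 85, "travel": [14.3, -30.1, 0], "rotation": [0, 0, 0]},
    {"gripper": 85, "travel": [14.3, -30.1, 0], "rotation": [0, 0, 0]},
    {"gripper": 85, "travel": [14.3, -30.1, 0], "rotation": [0, 0, 0]},
  ],
)

```text
t: 2.15
tcp_pos: [0.4627, 0.1499, 0.3111]
tool_rot: [0.978, 0.207, -0.0, 0.0]
force: [0.7, 0.3, 0.3]
finger_gap: 0.993
```

Emit:
send_rows(
  motion=[
    {"gripper": 85, "travel": [0, 0, 0], "rotation": [0, 0, -7]},
    {"gripper": 85, "travel": [0, 0, 0], "rotation": [0, 0, -7]},
    {"gripper": 85, "travel": [0, 0, 0], "rotation": [0, 0, -7]},
    {"gripper": 85, "travel": [0, 0, 0], "rotation": [0, 0, -7]},
    {"gripper": 85, "travel": [0, 0, 0], "rotation": [0, 0, -7]},
    {"gripper": 85, "travel": [0, 0, 0], "rotation": [0, 0, -7]},
    {"gripper": 85, "travel": [0, 0, 0], "rotation": [0, 0, -7]},
    {"gripper": 85, "travel": [0, 0, 0], "rotation": [0, 0, -7]},
    {"gripper": 85, "travel": [0, 0, 0], "rotation": [0, 0, -7]},
    {"gripper": 85, "travel": [0, 0, 0], "rotation": [0, 0, -7]},
    {"gripper": 85, "travel": [0, 0, 0], "rotation": [0, 0, -7]},
    {"gripper": 85, "travel": [0, 0, 0], "rotation": [0, 0, -7]},
  ],
)

```text
t: 3.15
tcp_pos: [0.4629, 0.1482, 0.3109]
tool_rot: [0.586, 0.81, -0.0, -0.0]
force: [0.6, 0.2, 0.3]
finger_gap: 0.996
```

Emit:
send_rows(
  motion=[
    {"gripper": 85, "travel": [0, 0, 0], "rotation": [0, 0, -7]},
    {"gripper": 85, "travel": [0, 0, 0], "rotation": [0, 0, -7]},
    {"gripper": 85, "travel": [0, 0, 0], "rotation": [0, 0, -7]},
    {"gripper": 85, "travel": [0, 0, 0], "rotation": [0, 0, -7]},
    {"gripper": 85, "travel": [0, 0, 0], "rotation": [0, 0, -7]},
    {"gripper": 85, "travel": [0, 0, 0], "rotation": [0, 0, -7]},
    {"gripper": 85, "travel": [0, 0, 0], "rotation": [0, 6, 0]},
    {"gripper": 85, "travel": [0, 0, 0], "rotation": [0, 6, 0]},
    {"gripper": 85, "travel": [0, 0, 0], "rotation": [0, 6, 0]},
    {"gripper": 85, "travel": [0, 0, 0], "rotation": [0, 6, 0]},
  ],
)

```text
t: 3.98
tcp_pos: [0.4634, 0.1483, 0.3119]
tool_rot: [0.254, 0.944, 0.055, -0.202]
force: [1.1, 0.0, 0.1]
finger_gap: 0.998
```

```bash
python3 - <<'E'
from h import *
st()
E
```

```text
t 3.98 q [-0.042  0.401  1.494  0.193  1.624 -1.115] p [0.4634 0.1483 0.3119] F [1.1 0.  0.1] gap 85.2
x [-0.789  0.457  0.41 ] y [0.502 0.865 0.001] z [-0.354  0.207 -0.912]
```

Emit:
send_rows(
  motion=[
    {"gripper": 85, "travel": [0, 0, 0], "rotation": [0, 6, 0]},
    {"gripper": 85, "travel": [0, 0, 0], "rotation": [0, 6, 0]},
    {"gripper": 85, "travel": [0, 0, 0], "rotation": [0, 6, 0]},
    {"gripper": 85, "travel": [0, 0, 0], "rotation": [0, 6, 0]},
    {"gripper": 85, "travel": [0, 0, 0], "rotation": [0, 0, 0]},
    {"gripper": 85, "travel": [0, 0, 0], "rotation": [0, 0, 0]},
  ],
)

```text
t: 4.48
tcp_pos: [0.4634, 0.1478, 0.3097]
tool_rot: [0.238, 0.882, 0.105, -0.393]
force: [-0.1, 0.4, 0.4]
finger_gap: 1.0
```

```bash
python3 - <<'E'
from h import *
st()
im=cv2.imread('pics/top1.png')
g=im.max(2); m=np.zeros_like(g); m[190:236,148:192]=(g[190:236,148:192]<60)
c,_=cv2.findContours(m,cv2.RETR_EXTERNAL,cv2.CHAIN_APPROX_NONE); c=max(c,key=cv2.contourArea)
(u,v),r=cv2.minEnclosingCircle(c); e=cv2.fitEllipse(c); print('mat',u,v,r,e, at_z('top',u,v,.003),at_z('top',*e[0],.003))
print('rim',at_z('top',167.7,209.2,.083),'blanks',at_z('top',168.6,210.4,.033))
print('blue rim',at_z('top',100+166/2.6,100+396/2.6,.08))
for p in((.459,.342,.003),(.459,.342,.083)): print(proj('top',p),proj('side',p))
side=snap('side','side1.png'); big('side1.png','s1b.png',170,130,320,240,4)
E
```

```text
t 4.48 q [-0.114  0.59   1.371  0.327  1.956 -1.158] p [0.4634 0.1478 0.3097] F [-0.1  0.4  0.4] gap 85.4
x [-0.577  0.337  0.744] y [ 0.503  0.864 -0.001] z [-0.644  0.373 -0.668]
mat 169.18148803710938 212.72222900390625 15.278951644897461 ((168.71031188964844, 212.02853393554688), (27.696840286254883, 29.593395233154297), 129.40281677246094) [0.45840899 0.34679885 0.003     ] [0.46067865 0.34849337 0.003     ]
rim [0.4645944  0.33379412 0.083     ] blanks [0.4641447  0.34224807 0.033     ]
blue rim [0.32924201 0.33932086 0.08      ]
[170.62659729 212.5859032 ] [216.07403738 174.20608794]
[165.01466918 210.89321998] [214.76274176 157.45204752]
```

View pics/s1b.png

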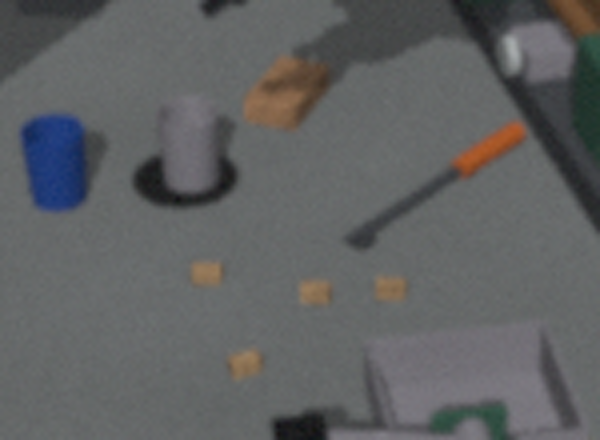

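Side crop: mat centre at (186,177), cup on it with rim at (190,103), blue cup separate at (55,160). Mat is about (0.459,0.342) and the cup about (0.466,0.338). I go to the pre-grasp.

Emit:
send_rows(
  motion=[
    {"gripper": 85, "travel": [-17.6, 23.7, 20.3], "rotation": [0, 0, 0]},
    {"gripper": 85, "travel": [-17.6, 23.7, 20.3], "rotation": [0, 0, 0]},
    {"gripper": 85, "travel": [-17.6, 23.7, 20.3], "rotation": [0, 0, 0]},
    {"gripper": 85, "travel": [-17.6, 23.7, 20.3], "rotation": [0, 0, 0]},
    {"gripper": 85, "travel": [-17.6, 23.7, 20.3], "rotation": [0, 0, 0]},
    {"gripper": 85, "travel": [-17.6, 23.7, 20.3], "rotation": [0, 0, 0]},
    {"gripper": 85, "travel": [-17.6, 23.7, 20.3], "rotation": [0, 0, 0]},
    {"gripper": 85, "travel": [0, 0, 0], "rotation": [0, 0, 0]},
    {"gripper": 85, "travel": [0, 0, 0], "rotation": [0, 0, 0]},
    {"gripper": 85, "travel": [0, 0, 0], "rotation": [0, 0, 0]},
  ],
)

```text
t: 5.37
tcp_pos: [0.5262, 0.3038, 0.1264]
tool_rot: [0.237, 0.883, 0.106, -0.392]
force: [-0.3, 0.2, 0.4]
finger_gap: 0.992
```

```bash
python3 - <<'E'
from h import *
s,M=st()
for tgt in ((.449,.348,.043),): print('tool delta mm',np.round(M.T@(np.array(tgt)-s['tcp_pos'])*1000,1))
snap('side','side2.png'); big('side2.png','s2b.png',150,90,290,210,4)
E
```

```text
t 5.37 q [ 0.114  0.915  1.227  0.463  1.71  -1.041] p [0.5262 0.3038 0.1264] F [-0.3  0.2  0.4] gap 84.7
x [-0.581  0.335  0.742] y [0.501 0.866 0.001] z [-0.642  0.372 -0.671]
tool delta mm [ -2.2  -0.5 121.9]
```

View pics/s2b.png

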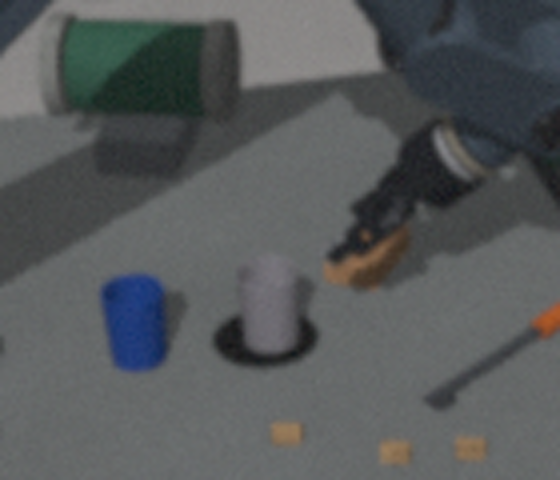

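Gripper stands behind and above the cup, aimed at it, clear of the blue cup and the sanding block. Approach and grip.

Emit:
send_rows(
  motion=[
    {"gripper": 85, "travel": [-0.4, 0, 20], "rotation": [0, 0, 0]},
    {"gripper": 85, "travel": [-0.4, 0, 20], "rotation": [0, 0, 0]},
    {"gripper": 85, "travel": [-0.4, 0, 20], "rotation": [0, 0, 0]},
    {"gripper": 85, "travel": [-0.4, 0, 20], "rotation": [0, 0, 0]},
    {"gripper": 85, "travel": [-0.4, 0, 20], "rotation": [0, 0, 0]},
    {"gripper": 85, "travel": [0, 0, 10], "rotation": [0, 0, 0]},
    {"gripper": 85, "travel": [0, 0, 10], "rotation": [0, 0, 0]},
    {"gripper": 85, "travel": [0, 0, 0], "rotation": [0, 0, 0]},
    {"gripper": 85, "travel": [0, 0, 0], "rotation": [0, 0, 0]},
  ],
)

```text
t: 6.17
tcp_pos: [0.4512, 0.3475, 0.0437]
tool_rot: [0.237, 0.882, 0.106, -0.392]
force: [-0.8, 0.1, 0.2]
finger_gap: 1.0
```

Emit:
send_rows(
  motion=[
    {"gripper": 55, "travel": [0, 0, 0], "rotation": [0, 0, 0]},
    {"gripper": 55, "travel": [0, 0, 0], "rotation": [0, 0, 0]},
    {"gripper": 55, "travel": [0, 0, 0], "rotation": [0, 0, 0]},
    {"gripper": 55, "travel": [0, 0, 0], "rotation": [0, 0, 0]},
    {"gripper": 55, "travel": [0, 0, 0], "rotation": [0, 0, 0]},
    {"gripper": 55, "travel": [0, 0, 0], "rotation": [0, 0, 0]},
    {"gripper": 55, "travel": [0, 0, 0], "rotation": [0, 0, 0]},
    {"gripper": 55, "travel": [0, 0, 0], "rotation": [0, 0, 0]},
  ],
  newtons=35,
)

```text
t: 6.83
tcp_pos: [0.4518, 0.3477, 0.044]
tool_rot: [0.237, 0.882, 0.107, -0.392]
force: [2.9, -1.6, 6.0]
finger_gap: 0.723
```

```bash
python3 - <<'E'
from h import *
s,M=st()
a=cv2.cvtColor(snap('side','side3.png'),cv2.COLOR_RGB2BGR); b=cv2.cvtColor(snap('top','top3.png'),cv2.COLOR_RGB2BGR)
c=np.hstack([cv2.resize(a[130:210,160:260],(400,320)),cv2.resize(b[170:250,130:230],(400,320))]); cv2.imwrite('pics/g3.png',c)
E
```

```text
t 6.83 q [ 0.19   0.974  1.403  0.513  1.474 -1.098] p [0.4518 0.3477 0.044 ] F [ 2.9 -1.6  6. ] gap 61.7
x [-0.58   0.335  0.742] y [0.503 0.865 0.002] z [-0.641  0.374 -0.67 ]
```

View pics/g3.png

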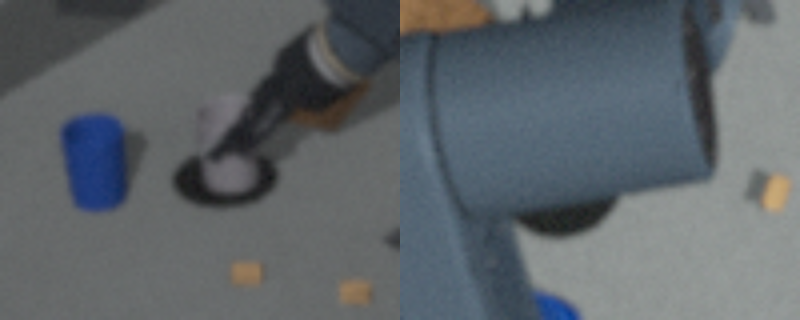

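Grip shows 61.7 mm, which fits the cup's diameter about 57 mm above its foot. Lift and carry.

Emit:
send_rows(
  motion=[
    {"gripper": 55, "travel": [7.4, 0, -6.7], "rotation": [0, 0, 0]},
    {"gripper": 55, "travel": [14.8, 0, -13.4], "rotation": [0, 0, 0]},
    {"gripper": 55, "travel": [22.3, 0, -20.1], "rotation": [0, 0, 0]},
    {"gripper": 55, "travel": [22.3, 0, -20.1], "rotation": [0, 0, 0]},
    {"gripper": 55, "travel": [22.3, 0, -20.1], "rotation": [0, 0, 0]},
    {"gripper": 55, "travel": [22.3, 0, -20.1], "rotation": [0, 0, 0]},
    {"gripper": 55, "travel": [22.3, 0, -20.1], "rotation": [0, 0, 0]},
    {"gripper": 55, "travel": [0, 0, 0], "rotation": [0, 0, 0]},
  ],
)

```text
t: 7.6
tcp_pos: [0.4525, 0.3484, 0.2285]
tool_rot: [0.236, 0.884, 0.108, -0.389]
force: [1.2, 0.8, -1.3]
finger_gap: 0.719
```

Emit:
send_rows(
  motion=[
    {"gripper": 55, "travel": [-12.7, -16, -14.1], "rotation": [0, 0, 0]},
    {"gripper": 55, "travel": [-12.7, -16, -14.1], "rotation": [0, 0, 0]},
    {"gripper": 55, "travel": [-12.7, -16, -14.1], "rotation": [0, 0, 0]},
    {"gripper": 55, "travel": [-12.7, -16, -14.1], "rotation": [0, 0, 0]},
    {"gripper": 55, "travel": [-12.7, -16, -14.1], "rotation": [0, 0, 0]},
    {"gripper": 55, "travel": [-12.7, -16, -14.1], "rotation": [0, 0, 0]},
    {"gripper": 55, "travel": [-12.7, -16, -14.1], "rotation": [0, 0, 0]},
    {"gripper": 55, "travel": [-12.7, -16, -14.1], "rotation": [0, 0, 0]},
    {"gripper": 55, "travel": [-12.7, -16, -14.1], "rotation": [0, 0, 0]},
    {"gripper": 55, "travel": [-12.7, -16, -14.1], "rotation": [0, 0, 0]},
  ],
)

```text
t: 8.43
tcp_pos: [0.5343, 0.1127, 0.2221]
tool_rot: [0.238, 0.882, 0.105, -0.393]
force: [0.5, 0.7, -1.5]
finger_gap: 0.723
```

Emit:
send_rows(
  motion=[
    {"gripper": 55, "travel": [-12.7, -16, -14.1], "rotation": [0, 0, 0]},
    {"gripper": 55, "travel": [-12.7, -16, -14.1], "rotation": [0, 0, 0]},
    {"gripper": 55, "travel": [-12.7, -16, -14.1], "rotation": [0, 0, 0]},
    {"gripper": 55, "travel": [-12.7, -16, -14.1], "rotation": [0, 0, 0]},
    {"gripper": 55, "travel": [-12.7, -16, -14.1], "rotation": [0, 0, 0]},
    {"gripper": 55, "travel": [-12.7, -16, -14.1], "rotation": [0, 0, 0]},
    {"gripper": 55, "travel": [-12.7, -16, -14.1], "rotation": [-3.7, 0, 3.3]},
    {"gripper": 55, "travel": [0, 0, 0], "rotation": [-3.7, 0, 3.3]},
    {"gripper": 55, "travel": [0, 0, 0], "rotation": [-3.7, 0, 3.3]},
    {"gripper": 55, "travel": [0, 0, 0], "rotation": [0, 0, 0]},
  ],
)

```text
t: 9.27
tcp_pos: [0.5919, -0.052, 0.222]
tool_rot: [0.352, 0.843, 0.157, -0.376]
force: [-0.9, 0.1, -0.9]
finger_gap: 0.725
```

```bash
python3 - <<'E'
from h import *
s,M=st()
E
```

```text
t 9.27 q [-0.416  0.847  1.08   0.304  2.001 -1.184] p [ 0.5919 -0.052   0.222 ] F [-0.9  0.1 -0.9] gap 61.9
x [-0.469  0.475  0.744] y [ 0.711  0.703 -0.001] z [-0.524  0.529 -0.668]
```

Emit:
send_rows(
  motion=[
    {"gripper": 55, "travel": [0, 0, 0], "rotation": [0, 6, 0]},
    {"gripper": 55, "travel": [0, 0, 0], "rotation": [0, 6, 0]},
    {"gripper": 55, "travel": [0, 0, 0], "rotation": [0, 6, 0]},
    {"gripper": 55, "travel": [0, 0, 0], "rotation": [0, 6, 0]},
    {"gripper": 55, "travel": [0, 0, 0], "rotation": [0, 6, 0]},
    {"gripper": 55, "travel": [0, 0, 0], "rotation": [0, 6, 0]},
    {"gripper": 55, "travel": [0, 0, 0], "rotation": [0, 0, 0]},
  ],
)

```text
t: 9.85
tcp_pos: [0.592, -0.0485, 0.2172]
tool_rot: [0.284, 0.683, 0.256, -0.622]
force: [-0.2, 0.6, -2.9]
finger_gap: 0.722
```

```bash
python3 - <<'E'
from h import *
s,M=st()
print(np.round(M.T@(np.array((.575,-.10,.17))-s['tcp_pos'])*1000,1))
snap('side','side4.png'); big('side4.png','s4b.png',150,80,390,290,2.6)
E
```

```text
t 9.85 q [-0.443  1.137  0.893  0.587  2.496 -1.046] p [ 0.592  -0.0485  0.2172] F [-0.2  0.6 -2.9] gap 61.7
x [-0.065  0.068  0.996] y [ 0.706  0.708 -0.003] z [-0.705  0.703 -0.094]
[-49.4 -48.4 -19.8]
```

View pics/s4b.png

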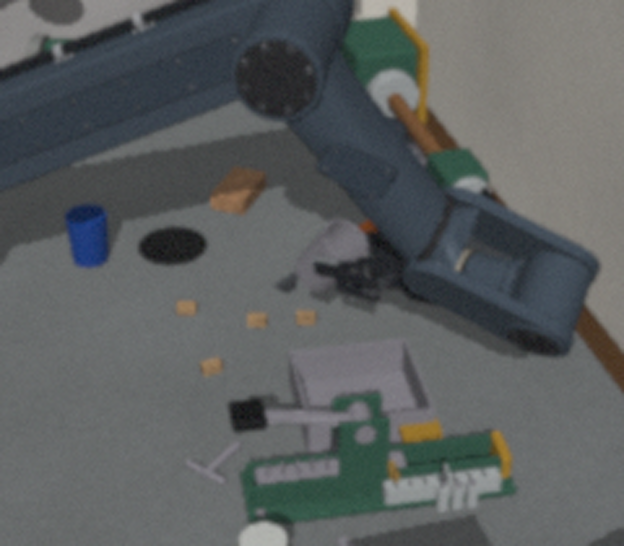

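The mat is now empty at crop (173,245), and the cup is held above the tray edge, tilted back with the blanks still in. Move to the pour position and roll.

Emit:
send_rows(
  motion=[
    {"gripper": 55, "travel": [-16.5, -16.1, -6.6], "rotation": [0, 0, 0]},
    {"gripper": 55, "travel": [-16.5, -16.1, -6.6], "rotation": [0, 0, 0]},
    {"gripper": 55, "travel": [-16.5, -16.1, -6.6], "rotation": [0, 0, 0]},
    {"gripper": 55, "travel": [0, 0, 0], "rotation": [0, 0, 0]},
    {"gripper": 55, "travel": [0, 0, 0], "rotation": [0, 0, 7]},
    {"gripper": 55, "travel": [0, 0, 0], "rotation": [0, 0, 7]},
    {"gripper": 55, "travel": [0, 0, 0], "rotation": [0, 0, 7]},
    {"gripper": 55, "travel": [0, 0, 0], "rotation": [0, 0, 7]},
    {"gripper": 55, "travel": [0, 0, 0], "rotation": [0, 0, 7]},
    {"gripper": 55, "travel": [0, 0, 0], "rotation": [0, 0, 7]},
    {"gripper": 55, "travel": [0, 0, 0], "rotation": [0, 0, 7]},
    {"gripper": 55, "travel": [0, 0, 0], "rotation": [0, 0, 0]},
  ],
)

```text
t: 10.9
tcp_pos: [0.5773, -0.1004, 0.1775]
tool_rot: [-0.544, -0.509, 0.024, 0.667]
force: [-0.2, 0.4, -0.9]
finger_gap: 0.724
```

```bash
python3 - <<'E'
from h import *
s,M=st()
E
```

```text
t 10.9 q [-0.506  1.186  0.874  0.463  2.486 -0.308] p [ 0.5773 -0.1004  0.1775] F [-0.2  0.4 -0.9] gap 61.9
x [0.482 0.585 0.653] y [ 0.522  0.407 -0.75 ] z [-0.704  0.702 -0.109]
```

Emit:
send_rows(
  motion=[
    {"gripper": 55, "travel": [0, 0, 0], "rotation": [0, 0, 7]},
    {"gripper": 55, "travel": [0, 0, 0], "rotation": [0, 0, 7]},
    {"gripper": 55, "travel": [0, 0, 0], "rotation": [0, 0, 7]},
    {"gripper": 55, "travel": [0, 0, 0], "rotation": [0, 0, 7]},
    {"gripper": 55, "travel": [0, 0, 0], "rotation": [0, 0, 7]},
    {"gripper": 55, "travel": [0, 0, 0], "rotation": [0, 0, 7]},
    {"gripper": 55, "travel": [0, 0, 0], "rotation": [0, 0, 7]},
    {"gripper": 55, "travel": [0, 0, 0], "rotation": [0, 0, 7]},
    {"gripper": 55, "travel": [0, 0, 0], "rotation": [0, 0, 7]},
    {"gripper": 55, "travel": [0, 0, 0], "rotation": [0, 0, 7]},
    {"gripper": 55, "travel": [0, 0, 0], "rotation": [0, 0, 7]},
    {"gripper": 55, "travel": [0, 0, 0], "rotation": [0, 0, 7]},
  ],
)

```text
t: 11.9
tcp_pos: [0.5771, -0.1007, 0.177]
tool_rot: [0.744, 0.013, -0.464, -0.48]
force: [0.1, -0.1, -1.1]
finger_gap: 0.728
```

Emit:
send_rows(
  motion=[
    {"gripper": 55, "travel": [0, 0, 0], "rotation": [0, 0, 7]},
    {"gripper": 55, "travel": [0, 0, 0], "rotation": [0, 0, 7]},
    {"gripper": 55, "travel": [0, 0, 0], "rotation": [0, 0, 7]},
    {"gripper": 55, "travel": [0, 0, 0], "rotation": [0, 0, 7]},
    {"gripper": 55, "travel": [0, 0, 0], "rotation": [0, 0, 7]},
    {"gripper": 55, "travel": [0, 0, 0], "rotation": [0, 0, 7]},
    {"gripper": 55, "travel": [0, 0, 0], "rotation": [0, 0, 0]},
    {"gripper": 55, "travel": [0, 0, 0], "rotation": [0, 0, 0]},
    {"gripper": 55, "travel": [0, 0, 0], "rotation": [0, 0, 0]},
    {"gripper": 55, "travel": [0, 0, 0], "rotation": [0, 0, 0]},
    {"gripper": 55, "travel": [0, 0, 0], "rotation": [0, 0, 0]},
    {"gripper": 55, "travel": [0, 0, 0], "rotation": [0, 0, 0]},
  ],
)

```text
t: 12.9
tcp_pos: [0.5766, -0.1013, 0.1757]
tool_rot: [0.699, -0.253, -0.606, -0.284]
force: [-0.0, -0.4, -1.5]
finger_gap: 0.72
```

```bash
python3 - <<'E'
from h import *
s,M=st()
a=cv2.cvtColor(snap('side','side5.png'),cv2.COLOR_RGB2BGR); b=cv2.cvtColor(snap('top','top5.png'),cv2.COLOR_RGB2BGR)
c=np.hstack([cv2.resize(a[150:290,220:360],(400,400)),cv2.resize(b[110:250,250:390],(400,400))]); cv2.imwrite('pics/g5.png',c)
E
```

```text
t 12.9 q [-0.508  1.19   0.874  0.464  2.486  1.888] p [ 0.5766 -0.1013  0.1757] F [-0.  -0.4 -1.5] gap 61.5
x [ 0.137 -0.01  -0.991] y [-0.698 -0.711 -0.089] z [-0.703  0.703 -0.104]
```

View pics/g5.png

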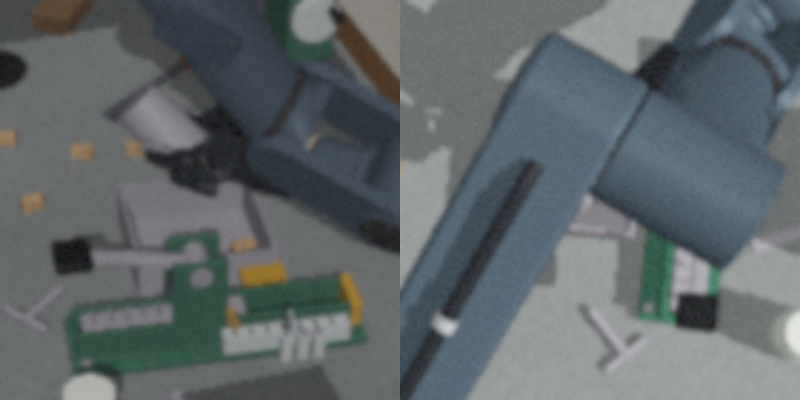

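At least one blank is visible on the tray floor at left crop (243,243); the rest are hidden. A short shake, then roll back.

Emit:
send_rows(
  motion=[
    {"gripper": 55, "travel": [0, 0, -12], "rotation": [0, 0, 0]},
    {"gripper": 55, "travel": [0, 0, 12], "rotation": [0, 0, 0]},
    {"gripper": 55, "travel": [0, 0, -12], "rotation": [0, 0, 0]},
    {"gripper": 55, "travel": [0, 0, 12], "rotation": [0, 0, 0]},
    {"gripper": 55, "travel": [0, 0, -12], "rotation": [0, 0, 0]},
    {"gripper": 55, "travel": [0, 0, 12], "rotation": [0, 0, 0]},
    {"gripper": 55, "travel": [0, 0, 0], "rotation": [0, 0, 0]},
    {"gripper": 55, "travel": [0, 0, 0], "rotation": [0, 0, 0]},
    {"gripper": 55, "travel": [0, 0, 0], "rotation": [0, 0, -7]},
    {"gripper": 55, "travel": [0, 0, 0], "rotation": [0, 0, -7]},
    {"gripper": 55, "travel": [0, 0, 0], "rotation": [0, 0, -7]},
    {"gripper": 55, "travel": [0, 0, 0], "rotation": [0, 0, -7]},
  ],
)

```text
t: 14.0
tcp_pos: [0.5768, -0.1015, 0.1757]
tool_rot: [0.739, -0.075, -0.518, -0.423]
force: [-0.1, 0.2, -1.7]
finger_gap: 0.721
```

Emit:
send_rows(
  motion=[
    {"gripper": 55, "travel": [0, 0, 0], "rotation": [0, 0, -7]},
    {"gripper": 55, "travel": [0, 0, 0], "rotation": [0, 0, -7]},
    {"gripper": 55, "travel": [0, 0, 0], "rotation": [0, 0, -7]},
    {"gripper": 55, "travel": [0, 0, 0], "rotation": [0, 0, -7]},
    {"gripper": 55, "travel": [0, 0, 0], "rotation": [0, 0, -7]},
    {"gripper": 55, "travel": [0, 0, 0], "rotation": [0, 0, -7]},
    {"gripper": 55, "travel": [0, 0, 0], "rotation": [0, 0, -7]},
    {"gripper": 55, "travel": [0, 0, 0], "rotation": [0, 0, -7]},
    {"gripper": 55, "travel": [0, 0, 0], "rotation": [0, 0, -7]},
    {"gripper": 55, "travel": [0, 0, 0], "rotation": [0, 0, -7]},
    {"gripper": 55, "travel": [0, 0, 0], "rotation": [0, 0, -7]},
    {"gripper": 55, "travel": [0, 0, 0], "rotation": [0, 0, -7]},
  ],
)

```text
t: 15.0
tcp_pos: [0.5768, -0.1015, 0.1757]
tool_rot: [-0.6, -0.439, 0.102, 0.661]
force: [-0.4, -0.7, -1.9]
finger_gap: 0.721
```

Emit:
send_rows(
  motion=[
    {"gripper": 55, "travel": [0, 0, 0], "rotation": [0, 0, -7]},
    {"gripper": 55, "travel": [0, 0, 0], "rotation": [0, 0, -7]},
    {"gripper": 55, "travel": [0, 0, 0], "rotation": [0, 0, -7]},
    {"gripper": 55, "travel": [0, 0, 0], "rotation": [0, 0, -7]},
    {"gripper": 55, "travel": [0, 0, 0], "rotation": [0, 0, -7]},
    {"gripper": 55, "travel": [0, 0, 0], "rotation": [0, 0, -7]},
    {"gripper": 55, "travel": [0, 0, 0], "rotation": [0, 0, -7]},
    {"gripper": 55, "travel": [0, 0, 0], "rotation": [0, 0, -7]},
    {"gripper": 55, "travel": [0, 0, 0], "rotation": [0, 0, -7]},
    {"gripper": 55, "travel": [16.5, 16.1, 6.6], "rotation": [0, 0, 0]},
    {"gripper": 55, "travel": [16.5, 16.1, 6.6], "rotation": [0, 0, 0]},
    {"gripper": 55, "travel": [16.5, 16.1, 6.6], "rotation": [0, 0, 0]},
  ],
)

```text
t: 16.0
tcp_pos: [0.5934, -0.0496, 0.2232]
tool_rot: [0.284, 0.686, 0.257, -0.618]
force: [-0.7, -0.4, -0.9]
finger_gap: 0.723
```

Emit:
send_rows(
  motion=[
    {"gripper": 55, "travel": [0, 0, 0], "rotation": [0, -6, 0]},
    {"gripper": 55, "travel": [0, 0, 0], "rotation": [0, -6, 0]},
    {"gripper": 55, "travel": [0, 0, 0], "rotation": [0, -6, 0]},
    {"gripper": 55, "travel": [0, 0, 0], "rotation": [0, -6, 0]},
    {"gripper": 55, "travel": [0, 0, 0], "rotation": [0, -6, 0]},
    {"gripper": 55, "travel": [0, 0, 0], "rotation": [0, -6, 0]},
    {"gripper": 55, "travel": [0, 0, 0], "rotation": [3.7, 0, -3.3]},
    {"gripper": 55, "travel": [0, 0, 0], "rotation": [3.7, 0, -3.3]},
    {"gripper": 55, "travel": [0, 0, 0], "rotation": [3.7, 0, -3.3]},
    {"gripper": 55, "travel": [0, 0, 0], "rotation": [0, 0, 0]},
  ],
)

```text
t: 16.83
tcp_pos: [0.594, -0.0475, 0.2232]
tool_rot: [0.235, 0.883, 0.105, -0.392]
force: [-0.1, -0.9, -1.6]
finger_gap: 0.722
```

```bash
python3 - <<'E'
from h import *
s,M=st()
print('up in tool',np.round(M.T@[0,0,1],3))
print(np.round(M.T@(np.array((.445,.351,.222))-s['tcp_pos'])*1000,1))
im=snap('top','top6.png')
for b in blanks(im,box=(100,100,340,330)): print(*b)
E
```

```text
t 16.83 q [-0.337  0.881  0.995  0.158  2.089 -1.369] p [ 0.594  -0.0475  0.2232] F [-0.1 -0.9 -1.6] gap 61.7
x [-0.581  0.333  0.743] y [0.498 0.867 0.001] z [-0.644  0.37  -0.67 ]
up in tool [ 0.743  0.001 -0.67 ]
[218.3 271.4 244.3]
[0.7698 0.2977] 34 [0.0243 0.1013] 211 [187.8 121.1]
[ 0.6627 -0.2118] 174 [0.0081 0.0301] 19 [338.4 156.2]
[0.5934 0.4664] 54 [0.0612 0.1077] 586 [135.  171.3]
[0.453  0.0192] 15 [0.0156 0.0283] 41 [267.3 217. ]
```

Emit:
send_rows(
  motion=[
    {"gripper": 55, "travel": [18.2, 22.6, 20.4], "rotation": [0, 0, 0]},
    {"gripper": 55, "travel": [18.2, 22.6, 20.4], "rotation": [0, 0, 0]},
    {"gripper": 55, "travel": [18.2, 22.6, 20.4], "rotation": [0, 0, 0]},
    {"gripper": 55, "travel": [18.2, 22.6, 20.4], "rotation": [0, 0, 0]},
    {"gripper": 55, "travel": [18.2, 22.6, 20.4], "rotation": [0, 0, 0]},
    {"gripper": 55, "travel": [18.2, 22.6, 20.4], "rotation": [0, 0, 0]},
    {"gripper": 55, "travel": [18.2, 22.6, 20.4], "rotation": [0, 0, 0]},
    {"gripper": 55, "travel": [18.2, 22.6, 20.4], "rotation": [0, 0, 0]},
    {"gripper": 55, "travel": [18.2, 22.6, 20.4], "rotation": [0, 0, 0]},
    {"gripper": 55, "travel": [18.2, 22.6, 20.4], "rotation": [0, 0, 0]},
    {"gripper": 55, "travel": [18.2, 22.6, 20.4], "rotation": [0, 0, 0]},
    {"gripper": 55, "travel": [18.2, 22.6, 20.4], "rotation": [0, 0, 0]},
  ],
)

```text
t: 17.88
tcp_pos: [0.4451, 0.3505, 0.2216]
tool_rot: [0.239, 0.881, 0.106, -0.393]
force: [0.6, -0.2, -1.4]
finger_gap: 0.718
```

Emit:
send_rows(
  motion=[
    {"gripper": 55, "travel": [-14.9, 0, 13.4], "rotation": [0, 0, 0]},
    {"gripper": 55, "travel": [-14.9, 0, 13.4], "rotation": [0, 0, 0]},
    {"gripper": 55, "travel": [-14.9, 0, 13.4], "rotation": [0, 0, 0]},
    {"gripper": 55, "travel": [-14.9, 0, 13.4], "rotation": [0, 0, 0]},
    {"gripper": 55, "travel": [-14.9, 0, 13.4], "rotation": [0, 0, 0]},
    {"gripper": 55, "travel": [-14.9, 0, 13.4], "rotation": [0, 0, 0]},
    {"gripper": 55, "travel": [-14.9, 0, 13.4], "rotation": [0, 0, 0]},
    {"gripper": 55, "travel": [0, 0, 0], "rotation": [0, 0, 0]},
    {"gripper": 55, "travel": [0, 0, 0], "rotation": [0, 0, 0]},
  ],
)

```text
t: 18.63
tcp_pos: [0.4453, 0.349, 0.0807]
tool_rot: [0.239, 0.881, 0.106, -0.394]
force: [-0.3, 0.7, 0.1]
finger_gap: 0.723
```

```bash
python3 - <<'E'
from h import *
s,M=st()
print(np.round(M.T@(np.array((.445,.351,.046))-s['tcp_pos'])*1000,1))
E
```

```text
t 18.63 q [ 0.194  0.916  1.419  0.514  1.514 -1.071] p [0.4453 0.349  0.0807] F [-0.3  0.7  0.1] gap 61.8
x [-0.575  0.338  0.745] y [ 0.504  0.864 -0.002] z [-0.644  0.374 -0.667]
[-25.    1.7  24.1]
```

Emit:
send_rows(
  motion=[
    {"gripper": 55, "travel": [-8.3, 0.6, 8], "rotation": [0, 0, 0]},
    {"gripper": 55, "travel": [-8.3, 0.6, 8], "rotation": [0, 0, 0]},
    {"gripper": 55, "travel": [-6, 0.4, 5.5], "rotation": [0, 0, 0]},
    {"gripper": 55, "travel": [-2.4, 0, 2.2], "rotation": [0, 0, 0]},
    {"gripper": 55, "travel": [-1, 0, 1], "rotation": [0, 0, 0]},
    {"gripper": 55, "travel": [0, 0, 0], "rotation": [0, 0, 0]},
    {"gripper": 55, "travel": [0, 0, 0], "rotation": [0, 0, 0]},
    {"gripper": 55, "travel": [0, 0, 0], "rotation": [0, 0, 0]},
  ],
)

```text
t: 19.3
tcp_pos: [0.4457, 0.3516, 0.0456]
tool_rot: [0.237, 0.882, 0.106, -0.392]
force: [0.4, 0.8, -0.8]
finger_gap: 0.722
```

```bash
python3 - <<'E'
from h import *
s,M=st()
E
```

```text
t 19.3 q [ 0.198  0.969  1.414  0.518  1.467 -1.096] p [0.4457 0.3516 0.0456] F [ 0.4  0.8 -0.8] gap 61.7
x [-0.579  0.336  0.743] y [0.502 0.865 0.001] z [-0.642  0.373 -0.669]
```

Emit:
send_rows(
  motion=[
    {"gripper": 55, "travel": [-1.2, 0, 1], "rotation": [0, 0, 0]},
    {"gripper": 55, "travel": [0, 0, 0], "rotation": [0, 0, 0]},
    {"gripper": 55, "travel": [0, 0, 0], "rotation": [0, 0, 0]},
    {"gripper": 85, "travel": [0, 0, 0], "rotation": [0, 0, 0]},
    {"gripper": 85, "travel": [0, 0, 0], "rotation": [0, 0, 0]},
    {"gripper": 85, "travel": [0, 0, 0], "rotation": [0, 0, 0]},
    {"gripper": 85, "travel": [0, 0, 0], "rotation": [0, 0, 0]},
    {"gripper": 85, "travel": [0, 0, 0], "rotation": [0, 0, 0]},
    {"gripper": 85, "travel": [0, 0, -10], "rotation": [0, 0, 0]},
    {"gripper": 85, "travel": [0, 0, -20], "rotation": [0, 0, 0]},
    {"gripper": 85, "travel": [0, 0, -30], "rotation": [0, 0, 0]},
    {"gripper": 85, "travel": [0, 0, -30], "rotation": [0, 0, 0]},
  ],
)

```text
t: 20.3
tcp_pos: [0.5035, 0.3173, 0.1048]
tool_rot: [0.237, 0.882, 0.105, -0.394]
force: [1.1, 0.1, -0.8]
finger_gap: 0.994
```

Emit:
send_rows(
  motion=[
    {"gripper": 85, "travel": [0, 0, -30], "rotation": [0, 0, 0]},
    {"gripper": 85, "travel": [25, -17, -23], "rotation": [0, 0, 0]},
    {"gripper": 85, "travel": [25, -17, -23], "rotation": [0, 0, 0]},
    {"gripper": 85, "travel": [25, -17, -23], "rotation": [0, 0, 0]},
    {"gripper": 85, "travel": [0, -25, 0], "rotation": [0, -6, 0]},
    {"gripper": 85, "travel": [0, -25, 0], "rotation": [0, -6, 0]},
    {"gripper": 85, "travel": [0, -25, 0], "rotation": [0, -6, 0]},
    {"gripper": 85, "travel": [0, -25, 0], "rotation": [0, -6, 0]},
    {"gripper": 85, "travel": [0, -25, 0], "rotation": [0, -6, 0]},
    {"gripper": 85, "travel": [0, -25, 0], "rotation": [0, -6, 0]},
    {"gripper": 85, "travel": [0, -25, 0], "rotation": [0, -6, 0]},
    {"gripper": 85, "travel": [0, -25, 0], "rotation": [0, -6, 0]},
  ],
)

```text
t: 21.3
tcp_pos: [0.3977, 0.0878, 0.2272]
tool_rot: [0.26, 0.966, -0.0, 0.004]
force: [0.1, -0.3, 0.1]
finger_gap: 0.998
```

```bash
python3 - <<'E'
from h import *
s,M=st()
im=snap('top','top7.png'); big('top7.png','t7b.png',130,110,390,290,3)
for b in blanks(im,box=(100,100,340,330)): print(*b)
snap('side','side7.png')
E
```

```text
t 21.3 q [-0.057  0.239  1.957 -0.003  0.939 -1.1  ] p [0.3977 0.0878 0.2272] F [ 0.1 -0.3  0.1] gap 85.3
x [-0.865  0.502 -0.007] y [0.502 0.865 0.001] z [ 0.007 -0.003 -1.   ]
[0.7699 0.2974] 33 [0.0241 0.1018] 210 [187.9 121.1]
[ 0.6762 -0.2086] 179 [0.0138 0.0554] 67 [337.5 152.2]
[ 0.6766 -0.1381] 8 [0.0165 0.0294] 43 [316.3 151.6]
[ 0.6747 -0.1928] 175 [0.006  0.0407] 21 [332.7 152.5]
[ 0.6681 -0.1671] 162 [0.0155 0.0173] 24 [325.  154.3]
[0.5935 0.4666] 55 [0.0615 0.1082] 591 [135.  171.3]
[ 0.6422 -0.1727] 133 [0.0136 0.0276] 34 [326.5 162. ]
[ 0.6272 -0.1211] 169 [0.0141 0.0266] 34 [310.9 166. ]
[0.6077 0.0938] 166 [0.0173 0.0277] 43 [246.3 170.1]
[0.539  0.1067] 157 [0.0175 0.0265] 42 [241.8 190.4]
[0.453  0.0192] 15 [0.0156 0.0283] 41 [267.3 217. ]
```

View pics/t7b.png

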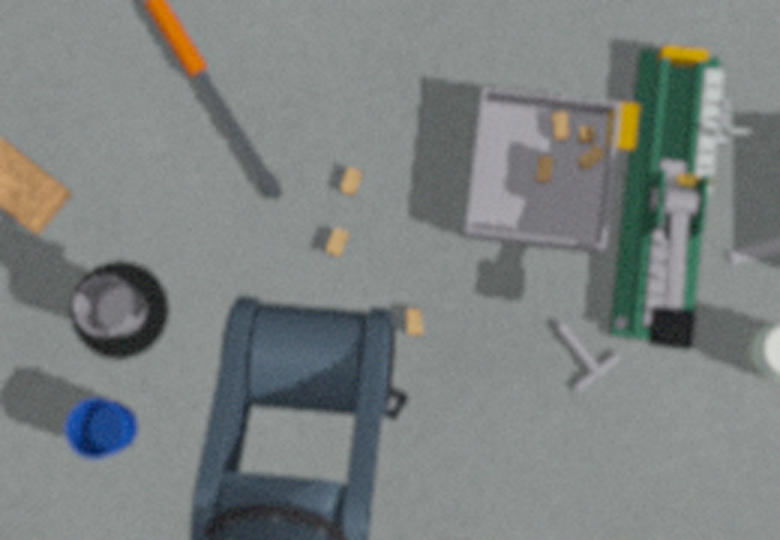

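Tray holds all four poured blanks. The cup stands empty on the mat at crop (116,308), with mat centre at (120,310). Remaining strays are at (349,181), (337,241), (414,320), plus the one hidden under the arm. I'll check the centring numerically.

```bash
python3 - <<'E'
from h import *
f=lambda x,y,z:np.round(at_z('top',130+x/3,110+y/3,z),4)
print('mat',f(120,310,.003),'floor',f(116,308,.007),'rim',f(109,302,.083))
a=cv2.imread('pics/side7.png')[140:190,185:250]; b=cv2.imread('pics/top7.png')[190:235,145:190]
cv2.imwrite('pics/g7.png',np.hstack([cv2.resize(a,(520,400),interpolation=cv2.INTER_CUBIC),cv2.resize(b,(400,400),interpolation=cv2.INTER_CUBIC)])[:, :800])
for p in((.459,.342,.003),(.459,.342,.083),(.459,.342,.007)):
  u,v=proj('side',p); x,y=proj('top',p); print('side crop',(u-185)*8,(v-140)*8,'top crop',520+(x-145)*8.89,(y-190)*8.89)
E
```

```text
mat [0.4564 0.344  0.003 ] floor [0.4583 0.3476 0.007 ] rim [0.4598 0.3379 0.083 ]
side crop 248.5922990557592 273.6487035020325 top crop 747.8204499491504 200.78867947915577
side crop 238.1019340871253 139.6163801686182 top crop 697.9304089725205 185.74072562272605
side crop 248.07980024303788 267.0971660193968 top crop 745.4512043426411 200.07394878258586
```

View pics/g7.png

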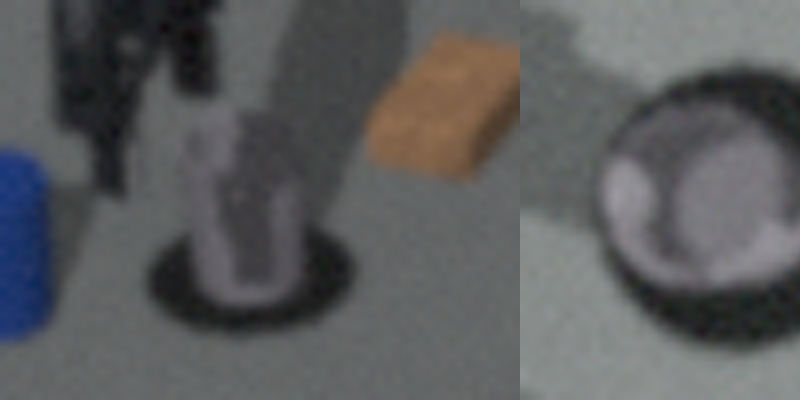

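Cup is centred within about 3 mm and empty (side crop: foot at x≈247, mat centre ≈251). Now the strays, starting with the one near (0.446,0.164).

Emit:
send_rows(
  motion=[
    {"gripper": 50, "travel": [-0.9, 22.5, 0], "rotation": [0, 0, 0]},
    {"gripper": 50, "travel": [-0.9, 22.5, 0], "rotation": [0, 0, 0]},
    {"gripper": 50, "travel": [-0.9, 22.5, 0], "rotation": [0, 0, 0]},
    {"gripper": 50, "travel": [-0.9, 22.5, 0], "rotation": [0, 0, 0]},
    {"gripper": 50, "travel": [0, 0, 0], "rotation": [0, 0, -6]},
    {"gripper": 50, "travel": [0, 0, 0], "rotation": [0, 0, -6]},
    {"gripper": 50, "travel": [0, 0, 0], "rotation": [0, 0, -5]},
    {"gripper": 50, "travel": [0, 0, 35], "rotation": [0, 0, 0]},
    {"gripper": 50, "travel": [0, 0, 35], "rotation": [0, 0, 0]},
    {"gripper": 50, "travel": [0, 0, 35], "rotation": [0, 0, 0]},
    {"gripper": 50, "travel": [0, 0, 0], "rotation": [0, 0, 0]},
    {"gripper": 50, "travel": [0, 0, 0], "rotation": [0, 0, 0]},
  ],
)

```text
t: 22.4
tcp_pos: [0.4455, 0.1649, 0.1199]
tool_rot: [0.115, 0.993, -0.0, -0.002]
force: [-0.2, 0.0, 0.8]
finger_gap: 0.584
```

```bash
cat >> h.py <<'E'
def to(x,y,z,az=None):
    s,M=st()
    if az is not None:
        cur=np.degrees(np.arctan2(M[1,0],M[0,0])); d=(az-cur+90)%180-90; print('tool z turn',round(-d,1))
    print('d',np.round(M.T@(np.array((x,y,z))-s['tcp_pos'])*1000,1))
E
python3 - <<'E'
from h import *
to(.446,.164,.004,167)
im=snap('side','side8.png')
for b in blanks(im,'side',(190,180,330,260)): print(*b)
E
```

```text
t 22.4 q [ 0.119  0.515  1.904  0.     0.727 -1.223] p [0.4455 0.1649 0.1199] F [-0.2  0.   0.8] gap 49.8
x [-0.974  0.228  0.004] y [ 0.228  0.974 -0.001] z [-0.005 -0.    -1.   ]
tool z turn -0.2
d [ -1.2  -0.6 115.8]
[0.446  0.1588] 95 [0.0267 0.0322] 35 [221.2 197.9]
[0.5382 0.1   ] 90 [0.0249 0.0301] 32 [248.5 202.9]
[0.6067 0.087 ] 85 [0.0256 0.0312] 34 [267.1 201.9]
[0.4529 0.0128] 61 [0.0247 0.0297] 36 [230.8 220.7]
[ 0.6784 -0.1336] 7 [0.0158 0.0298] 27 [304.7 235.5]
[ 0.6837 -0.1884] 1 [0.0338 0.0535] 111 [311.6 245.6]
```

Emit:
send_rows(
  motion=[
    {"gripper": 50, "travel": [0, 0, 30], "rotation": [0, 0, 0]},
    {"gripper": 50, "travel": [0, 0, 30], "rotation": [0, 0, 0]},
    {"gripper": 50, "travel": [0, 0, 30], "rotation": [0, 0, 0]},
    {"gripper": 50, "travel": [0, 0, 15], "rotation": [0, 0, 0]},
    {"gripper": 50, "travel": [0, 0, 9], "rotation": [0, 0, 0]},
    {"gripper": 50, "travel": [0, 0, 0], "rotation": [0, 0, 0]},
    {"gripper": 5, "travel": [0, 0, 0], "rotation": [0, 0, 0]},
    {"gripper": 5, "travel": [0, 0, 0], "rotation": [0, 0, 0]},
    {"gripper": 5, "travel": [0, 0, 0], "rotation": [0, 0, 0]},
    {"gripper": 5, "travel": [0, 0, 0], "rotation": [0, 0, 0]},
    {"gripper": 5, "travel": [0, 0, 0], "rotation": [0, 0, 0]},
    {"gripper": 5, "travel": [0, 0, 0], "rotation": [0, 0, 0]},
  ],
  newtons=25,
)

```text
t: 23.45
tcp_pos: [0.4473, 0.1653, 0.0086]
tool_rot: [0.114, 0.993, 0.0, 0.002]
force: [0.4, 0.1, 6.6]
finger_gap: 0.174
```

```bash
python3 - <<'E'
from h import *
to(.600,-.09,.25)
E
```

```text
t 23.45 q [ 0.119  0.741  1.955  0.     0.441 -1.223] p [0.4473 0.1653 0.0086] F [0.4 0.1 6.6] gap 14.8
x [-0.974  0.227 -0.004] y [0.227 0.974 0.001] z [ 0.004  0.001 -1.   ]
d [-207.5 -213.7 -240.9]
```

Blank gripped (14.8 mm). Fingertips meet the bench at about TCP z = 8.6 mm, so I'll go less deep next time. Carry it to the tray's near-left free area.

Emit:
send_rows(
  motion=[
    {"gripper": 5, "travel": [0, 0, -30], "rotation": [0, 0, 0]},
    {"gripper": 5, "travel": [0, 0, -40], "rotation": [0, 0, 0]},
    {"gripper": 5, "travel": [0, 0, -40], "rotation": [0, 0, 0]},
    {"gripper": 5, "travel": [0, 0, -40], "rotation": [0, 0, 0]},
    {"gripper": 5, "travel": [-23.9, -26.5, 0], "rotation": [0, 0, 0]},
    {"gripper": 5, "travel": [-23.9, -26.5, 0], "rotation": [0, 0, 0]},
    {"gripper": 5, "travel": [-23.9, -26.5, 0], "rotation": [0, 0, 0]},
    {"gripper": 5, "travel": [-23.9, -26.5, 0], "rotation": [0, 0, 0]},
    {"gripper": 5, "travel": [-23.9, -26.5, 0], "rotation": [0, 0, 0]},
    {"gripper": 5, "travel": [-23.9, -26.5, 0], "rotation": [0, 0, 0]},
    {"gripper": 5, "travel": [-23.9, -26.5, 0], "rotation": [0, 0, 0]},
    {"gripper": 5, "travel": [-23.9, -26.5, 0], "rotation": [0, 0, 0]},
  ],
)

```text
t: 24.45
tcp_pos: [0.5844, -0.0865, 0.158]
tool_rot: [0.114, 0.993, -0.0, 0.001]
force: [0.3, 0.2, 0.3]
finger_gap: 0.169
```

```bash
python3 - <<'E'
from h import *
to(.585,-.085,.045)
im=snap('side','side9.png')
for b in blanks(im,'side',(190,180,330,260)): print(*b)
E
```

```text
t 24.45 q [-0.336  0.573  1.591  0.     0.977 -1.678] p [ 0.5844 -0.0865  0.158 ] F [0.3 0.2 0.3] gap 14.5
x [-0.974  0.227 -0.001] y [0.227 0.974 0.   ] z [ 0.001 -0.    -1.   ]
d [-1.00e-01  1.50e+00  1.13e+02]
[0.5379 0.0997] 81 [0.0254 0.0304] 33 [248.4 202.9]
[0.6076 0.0872] 66 [0.0276 0.0312] 36 [267.3 201.9]
[0.4534 0.0139] 54 [0.0242 0.0312] 37 [230.9 220.5]
[ 0.6784 -0.1336] 7 [0.0158 0.0298] 27 [304.7 235.5]
[ 0.6836 -0.1886] 1 [0.0336 0.0536] 110 [311.6 245.6]
```

Emit:
send_rows(
  motion=[
    {"gripper": 5, "travel": [0, 1, 30], "rotation": [0, 0, 0]},
    {"gripper": 5, "travel": [0, 0, 30], "rotation": [0, 0, 0]},
    {"gripper": 5, "travel": [0, 0, 30], "rotation": [0, 0, 0]},
    {"gripper": 5, "travel": [0, 0, 20], "rotation": [0, 0, 0]},
    {"gripper": 5, "travel": [0, 0, 0], "rotation": [0, 0, 0]},
    {"gripper": 32, "travel": [0, 0, 0], "rotation": [0, 0, 0]},
    {"gripper": 32, "travel": [0, 0, 0], "rotation": [0, 0, 0]},
    {"gripper": 32, "travel": [0, 0, 0], "rotation": [0, 0, 0]},
    {"gripper": 32, "travel": [0, 0, 0], "rotation": [0, 0, 0]},
    {"gripper": 32, "travel": [0, 0, -35], "rotation": [0, 0, 0]},
    {"gripper": 32, "travel": [0, 0, -35], "rotation": [0, 0, 0]},
    {"gripper": 32, "travel": [0, 0, -35], "rotation": [0, 0, 0]},
  ],
)

```text
t: 25.5
tcp_pos: [0.584, -0.0837, 0.1536]
tool_rot: [0.114, 0.993, 0.0, -0.0]
force: [0.7, -0.0, 0.2]
finger_gap: 0.376
```

Emit:
send_rows(
  motion=[
    {"gripper": 50, "travel": [14.7, 29.4, 0], "rotation": [0, 0, 0]},
    {"gripper": 50, "travel": [14.7, 29.4, 0], "rotation": [0, 0, 0]},
    {"gripper": 50, "travel": [14.7, 29.4, 0], "rotation": [0, 0, 0]},
    {"gripper": 50, "travel": [14.7, 29.4, 0], "rotation": [0, 0, 0]},
    {"gripper": 50, "travel": [14.7, 29.4, 0], "rotation": [0, 0, 0]},
    {"gripper": 50, "travel": [14.7, 29.4, 0], "rotation": [0, 0, 0]},
    {"gripper": 50, "travel": [0, 0, 0], "rotation": [0, 0, 6]},
    {"gripper": 50, "travel": [0, 0, 25], "rotation": [0, 0, 0]},
    {"gripper": 50, "travel": [0, 0, 25], "rotation": [0, 0, 0]},
    {"gripper": 50, "travel": [0, 0, 0], "rotation": [0, 0, 0]},
    {"gripper": 50, "travel": [0, 0, 0], "rotation": [0, 0, 0]},
  ],
)

```text
t: 26.42
tcp_pos: [0.5378, 0.1081, 0.102]
tool_rot: [0.166, 0.986, -0.0, -0.001]
force: [0.2, 0.3, 0.6]
finger_gap: 0.585
```

```bash
python3 - <<'E'
from h import *
to(.539,.1065,.011,160)
im=snap('side','side10.png')
for b in blanks(im,'side',(190,180,330,260)): print(*b)
E
```

```text
t 26.42 q [-0.005  0.614  1.735  0.     0.795 -1.243] p [0.5378 0.1081 0.102 ] F [0.2 0.3 0.6] gap 50.0
x [-0.945  0.327  0.002] y [ 0.327  0.945 -0.   ] z [-0.002  0.    -1.   ]
tool z turn 0.9
d [-1.8 -1.1 91. ]
[0.5374 0.0996] 85 [0.0242 0.0308] 32 [248.3 203. ]
[0.6067 0.087 ] 85 [0.0256 0.0312] 34 [267.1 201.9]
[0.4534 0.0135] 59 [0.0244 0.0315] 38 [230.9 220.6]
[ 0.5824 -0.0824] 174 [0.026  0.0266] 38 [273.3 231. ]
[ 0.6784 -0.1336] 7 [0.0158 0.0298] 27 [304.7 235.5]
[ 0.6837 -0.1884] 1 [0.0338 0.0535] 111 [311.6 245.6]
```

Emit:
send_rows(
  motion=[
    {"gripper": 50, "travel": [-0.5, -0.5, 30], "rotation": [0, 0, 0]},
    {"gripper": 50, "travel": [-0.5, 0, 30], "rotation": [0, 0, 0]},
    {"gripper": 50, "travel": [0, 0, 20], "rotation": [0, 0, 0]},
    {"gripper": 50, "travel": [0, 0, 10.5], "rotation": [0, 0, 0]},
    {"gripper": 50, "travel": [0, 0, 0], "rotation": [0, 0, 0]},
    {"gripper": 5, "travel": [0, 0, 0], "rotation": [0, 0, 0]},
    {"gripper": 5, "travel": [0, 0, 0], "rotation": [0, 0, 0]},
    {"gripper": 5, "travel": [0, 0, 0], "rotation": [0, 0, 0]},
    {"gripper": 5, "travel": [0, 0, 0], "rotation": [0, 0, 0]},
    {"gripper": 5, "travel": [0, 0, 0], "rotation": [0, 0, 0]},
    {"gripper": 5, "travel": [0, 0, 0], "rotation": [0, 0, 0]},
    {"gripper": 5, "travel": [0, 0, -30], "rotation": [0, 0, 0]},
  ],
)

```text
t: 27.47
tcp_pos: [0.5364, 0.1071, 0.0386]
tool_rot: [0.166, 0.986, -0.001, -0.004]
force: [-0.3, -0.6, 0.1]
finger_gap: 0.172
```

Emit:
send_rows(
  motion=[
    {"gripper": 5, "travel": [0, 0, -40], "rotation": [0, 0, 0]},
    {"gripper": 5, "travel": [0, 0, -40], "rotation": [0, 0, 0]},
    {"gripper": 5, "travel": [0, 0, -37], "rotation": [0, 0, 0]},
    {"gripper": 5, "travel": [-17.7, -28.9, 0], "rotation": [0, 0, 0]},
    {"gripper": 5, "travel": [-17.7, -28.9, 0], "rotation": [0, 0, 0]},
    {"gripper": 5, "travel": [-17.7, -28.9, 0], "rotation": [0, 0, 0]},
    {"gripper": 5, "travel": [-17.7, -28.9, 0], "rotation": [0, 0, 0]},
    {"gripper": 5, "travel": [-17.7, -28.9, 0], "rotation": [0, 0, 0]},
    {"gripper": 5, "travel": [-17.7, -28.9, 0], "rotation": [0, 0, 0]},
    {"gripper": 5, "travel": [-17.7, -28.9, 0], "rotation": [0, 0, 0]},
    {"gripper": 5, "travel": [0, 0, 0], "rotation": [0, 0, 0]},
  ],
)

```text
t: 28.38
tcp_pos: [0.5925, -0.1314, 0.1594]
tool_rot: [0.169, 0.986, -0.002, 0.003]
force: [1.0, -0.7, -0.0]
finger_gap: 0.17
```

```bash
python3 - <<'E'
from h import *
to(.59,-.125,.05)
im=snap('side','side11.png')
for b in blanks(im,'side',(190,180,330,260)): print(*b)
E
```

```text
t 28.38 q [-0.401  0.588  1.552 -0.003  0.995 -1.632] p [ 0.5925 -0.1314  0.1594] F [ 1.  -0.7 -0. ] gap 14.5
x [-0.943  0.332 -0.007] y [ 0.332  0.943 -0.003] z [ 0.005 -0.005 -1.   ]
d [  5.2   5.5 109.4]
[0.6065 0.0874] 75 [0.0253 0.0304] 33 [267.  201.9]
[0.4533 0.0131] 55 [0.0246 0.031 ] 37 [230.9 220.6]
[ 0.5824 -0.0824] 174 [0.026  0.0266] 38 [273.3 231. ]
[ 0.6784 -0.1336] 7 [0.0158 0.0298] 27 [304.7 235.5]
[ 0.6836 -0.1886] 1 [0.0336 0.0536] 110 [311.6 245.6]
```

Emit:
send_rows(
  motion=[
    {"gripper": 5, "travel": [2, 2, 30], "rotation": [0, 0, 0]},
    {"gripper": 5, "travel": [0, 0, 30], "rotation": [0, 0, 0]},
    {"gripper": 5, "travel": [0, 0, 30], "rotation": [0, 0, 0]},
    {"gripper": 5, "travel": [0, 0, 20], "rotation": [0, 0, 0]},
    {"gripper": 5, "travel": [0, 0, 0], "rotation": [0, 0, 0]},
    {"gripper": 32, "travel": [0, 0, 0], "rotation": [0, 0, 0]},
    {"gripper": 32, "travel": [0, 0, 0], "rotation": [0, 0, 0]},
    {"gripper": 32, "travel": [0, 0, 0], "rotation": [0, 0, 0]},
    {"gripper": 32, "travel": [0, 0, 0], "rotation": [0, 0, 0]},
    {"gripper": 32, "travel": [0, 0, -35], "rotation": [0, 0, 0]},
    {"gripper": 32, "travel": [0, 0, -35], "rotation": [0, 0, 0]},
    {"gripper": 32, "travel": [0, 0, -35], "rotation": [0, 0, 0]},
  ],
)

```text
t: 29.43
tcp_pos: [0.5885, -0.1219, 0.1551]
tool_rot: [0.166, 0.986, 0.0, -0.0]
force: [1.0, -0.4, -0.2]
finger_gap: 0.374
```

Emit:
send_rows(
  motion=[
    {"gripper": 50, "travel": [8, 30.4, 0], "rotation": [0, 0, 0]},
    {"gripper": 50, "travel": [8, 30.4, 0], "rotation": [0, 0, 0]},
    {"gripper": 50, "travel": [8, 30.4, 0], "rotation": [0, 0, 0]},
    {"gripper": 50, "travel": [8, 30.4, 0], "rotation": [0, 0, 0]},
    {"gripper": 50, "travel": [8, 30.4, 0], "rotation": [0, 0, 0]},
    {"gripper": 50, "travel": [8, 30.4, 0], "rotation": [0, 0, 0]},
    {"gripper": 50, "travel": [8, 30.4, 0], "rotation": [0, 0, 0]},
    {"gripper": 50, "travel": [0, 0, 25], "rotation": [0, 0, -6]},
    {"gripper": 50, "travel": [0, 0, 25], "rotation": [0, 0, 0]},
    {"gripper": 50, "travel": [0, 0, 0], "rotation": [0, 0, 0]},
    {"gripper": 50, "travel": [0, 0, 0], "rotation": [0, 0, 0]},
  ],
)

```text
t: 30.35
tcp_pos: [0.6047, 0.0976, 0.1033]
tool_rot: [0.114, 0.993, -0.0, -0.001]
force: [0.4, 0.2, 0.7]
finger_gap: 0.584
```

```bash
python3 - <<'E'
from h import *
to(.608,.0938,.011,167)
im=snap('side','side12.png')
for b in blanks(im,'side',(190,180,330,260)): print(*b)
E
```

```text
t 30.35 q [-0.022  0.675  1.568  0.     0.901 -1.364] p [0.6047 0.0976 0.1033] F [0.4 0.2 0.7] gap 49.9
x [-0.974  0.227  0.002] y [ 0.227  0.974 -0.   ] z [-0.002  0.    -1.   ]
tool z turn -0.1
d [-4.2 -2.9 92.3]
[0.6065 0.0874] 75 [0.0253 0.0304] 33 [267.  201.9]
[0.4534 0.0135] 59 [0.0244 0.0315] 38 [230.9 220.6]
[ 0.5829 -0.0863] 91 [0.0246 0.0361] 45 [273.8 231.7]
[ 0.6778 -0.1335] 9 [0.0159 0.0286] 26 [304.5 235.5]
[ 0.6835 -0.1883] 0 [0.0339 0.0539] 112 [311.6 245.6]
```

Emit:
send_rows(
  motion=[
    {"gripper": 50, "travel": [-2.5, -2, 30], "rotation": [0, 0, 0]},
    {"gripper": 50, "travel": [-1.5, -1, 30], "rotation": [0, 0, 0]},
    {"gripper": 50, "travel": [0, 0, 20], "rotation": [0, 0, 0]},
    {"gripper": 50, "travel": [0, 0, 12], "rotation": [0, 0, 0]},
    {"gripper": 50, "travel": [0, 0, 0], "rotation": [0, 0, 0]},
    {"gripper": 5, "travel": [0, 0, 0], "rotation": [0, 0, 0]},
    {"gripper": 5, "travel": [0, 0, 0], "rotation": [0, 0, 0]},
    {"gripper": 5, "travel": [0, 0, 0], "rotation": [0, 0, 0]},
    {"gripper": 5, "travel": [0, 0, 0], "rotation": [0, 0, 0]},
    {"gripper": 5, "travel": [0, 0, 0], "rotation": [0, 0, 0]},
    {"gripper": 5, "travel": [0, 0, 0], "rotation": [0, 0, 0]},
    {"gripper": 5, "travel": [0, 0, -30], "rotation": [0, 0, 0]},
  ],
)

```text
t: 31.4
tcp_pos: [0.6054, 0.0935, 0.038]
tool_rot: [0.114, 0.993, -0.0, -0.004]
force: [-1.2, 1.4, -0.5]
finger_gap: 0.172
```

Emit:
send_rows(
  motion=[
    {"gripper": 5, "travel": [0, 0, -40], "rotation": [0, 0, 0]},
    {"gripper": 5, "travel": [0, 0, -40], "rotation": [0, 0, 0]},
    {"gripper": 5, "travel": [0, 0, -37], "rotation": [0, 0, 0]},
    {"gripper": 5, "travel": [-10.5, -29, 0], "rotation": [0, 0, 0]},
    {"gripper": 5, "travel": [-10.5, -29, 0], "rotation": [0, 0, 0]},
    {"gripper": 5, "travel": [-10.5, -29, 0], "rotation": [0, 0, 0]},
    {"gripper": 5, "travel": [-10.5, -29, 0], "rotation": [0, 0, 0]},
    {"gripper": 5, "travel": [-10.5, -29, 0], "rotation": [0, 0, 0]},
    {"gripper": 5, "travel": [-10.5, -29, 0], "rotation": [0, 0, 0]},
    {"gripper": 5, "travel": [0, 0, 0], "rotation": [0, 0, 0]},
    {"gripper": 5, "travel": [0, 0, 0], "rotation": [0, 0, 0]},
  ],
)

```text
t: 32.32
tcp_pos: [0.6307, -0.0921, 0.1587]
tool_rot: [0.116, 0.993, 0.0, 0.0]
force: [-1.0, 1.1, -1.0]
finger_gap: 0.172
```

```bash
python3 - <<'E'
from h import *
to(.63,-.09,.055)
im=snap('side','side13.png')
for b in blanks(im,'side',(190,180,330,260)): print(*b)
E
```

```text
t 32.32 q [-0.32   0.628  1.467  0.     1.046 -1.659] p [ 0.6307 -0.0921  0.1587] F [-1.   1.1 -1. ] gap 14.7
x [-0.973  0.23  -0.001] y [0.23  0.973 0.   ] z [ 0.001  0.    -1.   ]
d [  1.2   1.8 103.7]
[0.6846 0.0847] 129 [0.0188 0.0349] 18 [287.2 199. ]
[0.4529 0.0131] 51 [0.0252 0.0308] 38 [230.8 220.6]
[ 0.5828 -0.0871] 94 [0.0242 0.0408] 48 [273.8 231.8]
[ 0.6789 -0.1336] 2 [0.0166 0.0281] 26 [304.8 235.5]
[ 0.6837 -0.1884] 1 [0.0338 0.0535] 111 [311.6 245.6]
```

Emit:
send_rows(
  motion=[
    {"gripper": 5, "travel": [1, 1.5, 30], "rotation": [0, 0, 0]},
    {"gripper": 5, "travel": [0, 0, 30], "rotation": [0, 0, 0]},
    {"gripper": 5, "travel": [0, 0, 30], "rotation": [0, 0, 0]},
    {"gripper": 5, "travel": [0, 0, 17], "rotation": [0, 0, 0]},
    {"gripper": 5, "travel": [0, 0, 0], "rotation": [0, 0, 0]},
    {"gripper": 32, "travel": [0, 0, 0], "rotation": [0, 0, 0]},
    {"gripper": 32, "travel": [0, 0, 0], "rotation": [0, 0, 0]},
    {"gripper": 32, "travel": [0, 0, 0], "rotation": [0, 0, 0]},
    {"gripper": 32, "travel": [0, 0, 0], "rotation": [0, 0, 0]},
    {"gripper": 32, "travel": [0, 0, -35], "rotation": [0, 0, 0]},
    {"gripper": 32, "travel": [0, 0, -35], "rotation": [0, 0, 0]},
    {"gripper": 32, "travel": [0, 0, -35], "rotation": [0, 0, 0]},
  ],
)

```text
t: 33.37
tcp_pos: [0.6298, -0.0885, 0.1581]
tool_rot: [0.114, 0.993, 0.0, -0.0]
force: [0.3, 0.2, 1.4]
finger_gap: 0.377
```

Emit:
send_rows(
  motion=[
    {"gripper": 50, "travel": [32.9, 10.8, 0], "rotation": [0, 0, 0]},
    {"gripper": 50, "travel": [32.9, 10.8, 0], "rotation": [0, 0, 0]},
    {"gripper": 50, "travel": [32.9, 10.8, 0], "rotation": [0, 0, 0]},
    {"gripper": 50, "travel": [32.9, 10.8, 0], "rotation": [0, 0, 0]},
    {"gripper": 50, "travel": [32.9, 10.8, 0], "rotation": [0, 0, 0]},
    {"gripper": 50, "travel": [32.9, 10.8, 0], "rotation": [0, 0, 0]},
    {"gripper": 50, "travel": [0, 0, 0], "rotation": [0, 0, -6.8]},
    {"gripper": 50, "travel": [0, 0, 0], "rotation": [0, 0, -6.8]},
    {"gripper": 50, "travel": [0, 0, 25], "rotation": [0, 0, -6.8]},
    {"gripper": 50, "travel": [0, 0, 25], "rotation": [0, 0, -6.8]},
    {"gripper": 50, "travel": [0, 0, 0], "rotation": [0, 0, 0]},
    {"gripper": 50, "travel": [0, 0, 0], "rotation": [0, 0, 0]},
  ],
)

```text
t: 34.37
tcp_pos: [0.4521, 0.0195, 0.1066]
tool_rot: [-0.121, 0.993, 0.0, -0.001]
force: [0.3, -0.8, 0.1]
finger_gap: 0.582
```

```bash
python3 - <<'E'
from h import *
to(.453,.0185,.011,14)
im=snap('side','side14.png')
for b in blanks(im,'side',(190,180,330,260)): print(*b)
E
```

```text
t 34.37 q [-0.205  0.521  1.97   0.     0.652 -2.018] p [0.4521 0.0195 0.1066] F [ 0.3 -0.8  0.1] gap 49.7
x [-0.971 -0.24   0.001] y [-0.24   0.971  0.001] z [-0.001  0.    -1.   ]
tool z turn -0.1
d [-0.8 -1.2 95.6]
[0.453  0.0135] 55 [0.0251 0.0313] 39 [230.8 220.6]
[ 0.6286 -0.0846] 18 [0.0229 0.0276] 34 [286.4 229.1]
[ 0.5828 -0.086 ] 94 [0.0247 0.0368] 46 [273.7 231.6]
[ 0.6779 -0.1338] 5 [0.0159 0.0288] 26 [304.5 235.5]
[ 0.6835 -0.1883] 180 [0.034  0.0538] 112 [311.6 245.6]
```

Emit:
send_rows(
  motion=[
    {"gripper": 50, "travel": [-0.5, -0.5, 30], "rotation": [0, 0, 0]},
    {"gripper": 50, "travel": [0, 0, 30], "rotation": [0, 0, 0]},
    {"gripper": 50, "travel": [0, 0, 20], "rotation": [0, 0, 0]},
    {"gripper": 50, "travel": [0, 0, 15], "rotation": [0, 0, 0]},
    {"gripper": 50, "travel": [0, 0, 0], "rotation": [0, 0, 0]},
    {"gripper": 5, "travel": [0, 0, 0], "rotation": [0, 0, 0]},
    {"gripper": 5, "travel": [0, 0, 0], "rotation": [0, 0, 0]},
    {"gripper": 5, "travel": [0, 0, 0], "rotation": [0, 0, 0]},
    {"gripper": 5, "travel": [0, 0, 0], "rotation": [0, 0, 0]},
    {"gripper": 5, "travel": [0, 0, 0], "rotation": [0, 0, 0]},
    {"gripper": 5, "travel": [0, 0, 0], "rotation": [0, 0, 0]},
    {"gripper": 5, "travel": [0, 0, -30], "rotation": [0, 0, 0]},
  ],
)

```text
t: 35.42
tcp_pos: [0.4511, 0.0193, 0.0389]
tool_rot: [-0.122, 0.992, 0.001, -0.004]
force: [1.0, 0.3, -0.3]
finger_gap: 0.177
```

Emit:
send_rows(
  motion=[
    {"gripper": 5, "travel": [0, 0, -40], "rotation": [0, 0, 0]},
    {"gripper": 5, "travel": [0, 0, -40], "rotation": [0, 0, 0]},
    {"gripper": 5, "travel": [0, 0, -40], "rotation": [0, 0, 0]},
    {"gripper": 5, "travel": [-14.4, -29.1, 0], "rotation": [0, 0, 0]},
    {"gripper": 5, "travel": [-14.4, -29.1, 0], "rotation": [0, 0, 0]},
    {"gripper": 5, "travel": [-14.4, -29.1, 0], "rotation": [0, 0, 0]},
    {"gripper": 5, "travel": [-14.4, -29.1, 0], "rotation": [0, 0, 0]},
    {"gripper": 5, "travel": [-14.4, -29.1, 0], "rotation": [0, 0, 0]},
    {"gripper": 5, "travel": [-14.4, -29.1, 0], "rotation": [0, 0, 0]},
    {"gripper": 5, "travel": [-14.4, -29.1, 0], "rotation": [0, 0, 0]},
    {"gripper": 5, "travel": [0, 0, 0], "rotation": [0, 0, 0]},
    {"gripper": 5, "travel": [0, 0, 0], "rotation": [0, 0, 0]},
  ],
)

```text
t: 36.42
tcp_pos: [0.601, -0.1555, 0.1619]
tool_rot: [-0.121, 0.993, -0.0, 0.001]
force: [0.7, 0.5, -1.1]
finger_gap: 0.175
```

```bash
python3 - <<'E'
from h import *
to(.60,-.15,.055)
E
```

```text
t 36.42 q [-0.433  0.603  1.509  0.     1.028 -2.247] p [ 0.601  -0.1555  0.1619] F [ 0.7  0.5 -1.1] gap 14.9
x [-0.97  -0.241 -0.001] y [-0.241  0.97  -0.001] z [ 0.001 -0.001 -1.   ]
d [ -0.2   5.7 106.9]
```

Emit:
send_rows(
  motion=[
    {"gripper": 5, "travel": [0, 4, 30], "rotation": [0, 0, 0]},
    {"gripper": 5, "travel": [0, 1, 30], "rotation": [0, 0, 0]},
    {"gripper": 5, "travel": [0, 0, 30], "rotation": [0, 0, 0]},
    {"gripper": 5, "travel": [0, 0, 17], "rotation": [0, 0, 0]},
    {"gripper": 5, "travel": [0, 0, 0], "rotation": [0, 0, 0]},
    {"gripper": 32, "travel": [0, 0, 0], "rotation": [0, 0, 0]},
    {"gripper": 32, "travel": [0, 0, 0], "rotation": [0, 0, 0]},
    {"gripper": 32, "travel": [0, 0, 0], "rotation": [0, 0, 0]},
    {"gripper": 32, "travel": [0, 0, 0], "rotation": [0, 0, 0]},
    {"gripper": 32, "travel": [0, 0, -35], "rotation": [0, 0, 0]},
    {"gripper": 32, "travel": [0, 0, -35], "rotation": [0, 0, 0]},
    {"gripper": 32, "travel": [0, 0, -35], "rotation": [0, 0, 0]},
  ],
)

```text
t: 37.42
tcp_pos: [0.5989, -0.1491, 0.1611]
tool_rot: [-0.123, 0.992, 0.0, -0.0]
force: [0.7, -0.0, -0.3]
finger_gap: 0.377
```

Emit:
send_rows(
  motion=[
    {"gripper": 0, "travel": [0, 0, -40], "rotation": [0, 0, 0]},
    {"gripper": 0, "travel": [0, 0, -40], "rotation": [0, 0, 0]},
    {"gripper": 0, "travel": [28.4, -9, 0], "rotation": [0, 0, 0]},
    {"gripper": 0, "travel": [28.4, -9, 0], "rotation": [0, 0, 0]},
    {"gripper": 0, "travel": [28.4, -9, 0], "rotation": [0, 0, 0]},
    {"gripper": 0, "travel": [28.4, -9, 0], "rotation": [0, 0, 0]},
    {"gripper": 0, "travel": [28.4, -9, 0], "rotation": [0, 0, 0]},
    {"gripper": 0, "travel": [28.4, -9, 0], "rotation": [0, 0, 0]},
    {"gripper": 0, "travel": [0, 0, 0], "rotation": [0, 0, 0]},
    {"gripper": 0, "travel": [0, 0, 0], "rotation": [0, 0, 0]},
  ],
)

```text
t: 38.25
tcp_pos: [0.4463, -0.2437, 0.2406]
tool_rot: [-0.121, 0.993, -0.001, 0.001]
force: [0.0, 0.2, 0.4]
finger_gap: -0.005
```

```bash
python3 - <<'E'
from h import *
to(.447,-.242,.15)
a=cv2.cvtColor(snap('side','side15.png'),cv2.COLOR_RGB2BGR); b=cv2.cvtColor(snap('top','top15.png'),cv2.COLOR_RGB2BGR)
c=np.hstack([cv2.resize(a[140:300,190:350],(400,400)),cv2.resize(b[100:260,140:340],(400,320)) if 0 else cv2.resize(b[100:260,220:380],(400,400))]); cv2.imwrite('pics/g15.png',c)
for x in blanks(cv2.cvtColor(b,cv2.COLOR_BGR2RGB),box=(100,90,335,384)): print(*x)
E
```

```text
t 38.25 q [-0.72   0.358  1.711  0.     1.07  -2.534] p [ 0.4463 -0.2437  0.2406] F [0.  0.2 0.4] gap -0.4
x [-0.971 -0.24  -0.001] y [-0.24   0.971 -0.001] z [ 0.002 -0.001 -1.   ]
d [-0.9  1.7 90.6]
[0.7697 0.2968] 33 [0.0243 0.1033] 215 [188.  121.2]
[ 0.677  -0.1382] 9 [0.0171 0.0283] 43 [316.3 151.5]
[ 0.6735 -0.1927] 175 [0.0055 0.0395] 19 [332.7 152.9]
[ 0.6685 -0.1673] 161 [0.0159 0.0161] 23 [325.  154.2]
[0.5939 0.4659] 55 [0.0604 0.1055] 563 [135.2 171.1]
[ 0.6422 -0.1727] 133 [0.0136 0.0276] 34 [326.5 162. ]
[ 0.6276 -0.0877] 168 [0.0149 0.0279] 37 [300.9 165.6]
[ 0.6283 -0.1211] 167 [0.0132 0.0261] 31 [310.9 165.7]
[ 0.5969 -0.1477] 14 [0.0155 0.0247] 34 [318.7 175.2]
[ 0.5826 -0.0837] 162 [0.0151 0.027 ] 36 [299.4 179. ]
[ 0.5879 -0.1204] 154 [0.0139 0.0266] 34 [310.4 177.7]
```

View pics/g15.png

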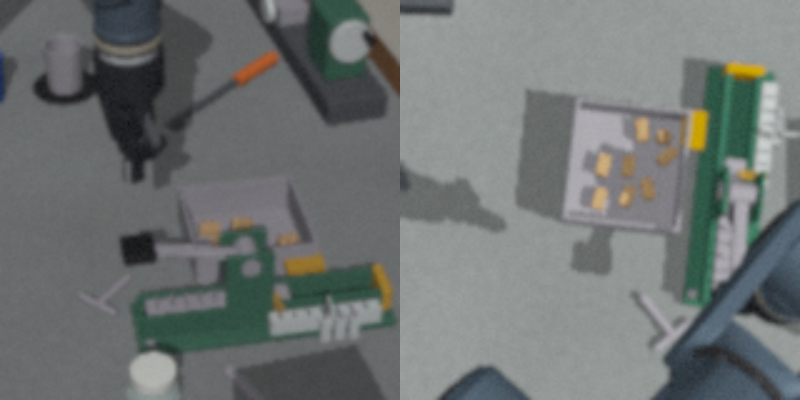

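Tray holds all 8 blanks (right crop, 8 wooden spots inside), none on the bench, and the cup stands on its mat. Now the lever: first press, watching force.

Emit:
send_rows(
  motion=[
    {"gripper": 0, "travel": [0, 1, 30], "rotation": [0, 0, 0]},
    {"gripper": 0, "travel": [0, 0.7, 30], "rotation": [0, 0, 0]},
    {"gripper": 0, "travel": [0, 0, 25], "rotation": [0, 0, 0]},
    {"gripper": 0, "travel": [0, 0, 10], "rotation": [0, 0, 0]},
    {"gripper": 0, "travel": [0, 0, 10], "rotation": [0, 0, 0]},
    {"gripper": 0, "travel": [0, 0, 10], "rotation": [0, 0, 0]},
    {"gripper": 0, "travel": [0, 0, 10], "rotation": [0, 0, 0]},
    {"gripper": 0, "travel": [0, 0, 10], "rotation": [0, 0, 0]},
    {"gripper": 0, "travel": [0, 0, 8], "rotation": [0, 0, 0]},
    {"gripper": 0, "travel": [0, 0, 4], "rotation": [0, 0, 0]},
    {"gripper": 0, "travel": [0, 0, 0], "rotation": [0, 0, 0]},
    {"gripper": 0, "travel": [0, 0, 0], "rotation": [0, 0, 0]},
  ],
)

```text
t: 39.35
tcp_pos: [0.4464, -0.2406, 0.0932]
tool_rot: [-0.123, 0.992, 0.001, -0.0]
force: [-3.3, 1.7, 4.7]
finger_gap: 0.004
```

Emit:
send_rows(
  motion=[
    {"gripper": 0, "travel": [0, 0, 2], "rotation": [0, 0, 0]},
    {"gripper": 0, "travel": [0, 0, 0], "rotation": [0, 0, 0]},
  ],
)

```text
t: 39.52
tcp_pos: [0.4465, -0.2406, 0.0922]
tool_rot: [-0.123, 0.992, 0.0, -0.0]
force: [-5.4, 4.0, 14.7]
finger_gap: -0.0
```

```bash
cat >> h.py <<'E'
def ptr(f):
    im=snap('side',f); hsv=cv2.cvtColor(im,cv2.COLOR_RGB2HSV)
    m=((hsv[...,0]>12)&(hsv[...,0]<30)&(hsv[...,1]>110)&(hsv[...,2]>90)).astype(np.uint8)
    m[:250]=0; m[285:]=0; m[:,:285]=0; m[:,345:]=0
    N,L,S,C=cv2.connectedComponentsWithStats(m)
    for i in range(1,N):
        if S[i,4]>3: print('ptr',S[i].tolist(),np.round(C[i],1),np.round(at_z('side',*C[i],.048),4))
E
python3 - <<'E'
from h import *
s,M=st(); ptr('p1.png')
E
```

```text
t 39.52 q [-0.715  0.594  1.845  0.     0.703 -2.532] p [ 0.4465 -0.2406  0.0922] F [-5.4  4.  14.7] gap -0.0
x [-0.97  -0.244  0.   ] y [-0.244  0.97   0.001] z [-0.  0. -1.]
ptr [340, 250, 5, 14, 42] [342.7 254.8] [ 0.7464 -0.2926  0.048 ]
ptr [305, 257, 4, 6, 16] [306.2 260. ] [ 0.6294 -0.2851  0.048 ]
```

Emit:
send_rows(
  motion=[
    {"gripper": 0, "travel": [0, 0, 1], "rotation": [0, 0, 0]},
    {"gripper": 0, "travel": [0, 0, 0], "rotation": [0, 0, 0]},
  ],
)

```text
t: 39.73
tcp_pos: [0.4466, -0.2407, 0.0919]
tool_rot: [-0.123, 0.992, 0.0, -0.0]
force: [-5.0, 4.1, 18.9]
finger_gap: 0.0
```

Emit:
send_rows(
  motion=[
    {"gripper": 0, "travel": [0, 0, -10], "rotation": [0, 0, 0]},
    {"gripper": 0, "travel": [0, 0, -15], "rotation": [0, 0, 0]},
    {"gripper": 0, "travel": [0, 0, -20], "rotation": [0, 0, 0]},
    {"gripper": 0, "travel": [0, 0, -20], "rotation": [0, 0, 0]},
    {"gripper": 0, "travel": [0, 0, 0], "rotation": [0, 0, 0]},
    {"gripper": 0, "travel": [0, 0, 0], "rotation": [0, 0, 0]},
    {"gripper": 0, "travel": [0, 0, 0], "rotation": [0, 0, 0]},
    {"gripper": 0, "travel": [0, 0, 0], "rotation": [0, 0, 0]},
  ],
)

```text
t: 40.4
tcp_pos: [0.4464, -0.241, 0.1537]
tool_rot: [-0.123, 0.992, 0.0, -0.0]
force: [0.3, 0.4, -0.6]
finger_gap: 0.004
```

```bash
python3 - <<'E'
from h import *
s,M=st(); ptr('p2.png'); snap('top','tp2.png')
E
```

```text
t 40.4 q [-0.716  0.487  1.801  0.     0.855 -2.532] p [ 0.4464 -0.241   0.1537] F [ 0.3  0.4 -0.6] gap 0.3
x [-0.97  -0.243  0.001] y [-0.243  0.97   0.001] z [-0.001  0.001 -1.   ]
ptr [339, 250, 6, 14, 43] [342.6 254.7] [ 0.7463 -0.2921  0.048 ]
ptr [305, 258, 4, 5, 15] [306.3 260.2] [ 0.6294 -0.2861  0.048 ]
```

One click: pointer at 0.6294 (from about 0.612), lever at its hard stop with 19 N. Second stroke.

Emit:
send_rows(
  motion=[
    {"gripper": 0, "travel": [0, 0, 10], "rotation": [0, 0, 0]},
    {"gripper": 0, "travel": [0, 0, 10], "rotation": [0, 0, 0]},
    {"gripper": 0, "travel": [0, 0, 10], "rotation": [0, 0, 0]},
    {"gripper": 0, "travel": [0, 0, 10], "rotation": [0, 0, 0]},
    {"gripper": 0, "travel": [0, 0, 10], "rotation": [0, 0, 0]},
    {"gripper": 0, "travel": [0, 0, 8], "rotation": [0, 0, 0]},
    {"gripper": 0, "travel": [0, 0, 4], "rotation": [0, 0, 0]},
    {"gripper": 0, "travel": [0, 0, 3], "rotation": [0, 0, 0]},
    {"gripper": 0, "travel": [0, 0, 0], "rotation": [0, 0, 0]},
    {"gripper": 0, "travel": [0, 0, 0], "rotation": [0, 0, 0]},
  ],
)

```text
t: 41.33
tcp_pos: [0.4457, -0.2414, 0.0909]
tool_rot: [-0.123, 0.992, -0.0, -0.001]
force: [-6.5, 1.5, 25.7]
finger_gap: -0.0
```

Emit:
send_rows(
  motion=[
    {"gripper": 0, "travel": [0, 0, -10], "rotation": [0, 0, 0]},
    {"gripper": 0, "travel": [0, 0, -15], "rotation": [0, 0, 0]},
    {"gripper": 0, "travel": [0, 0, -20], "rotation": [0, 0, 0]},
    {"gripper": 0, "travel": [0, 0, -20], "rotation": [0, 0, 0]},
    {"gripper": 0, "travel": [0, 0, 0], "rotation": [0, 0, 0]},
    {"gripper": 0, "travel": [0, 0, 0], "rotation": [0, 0, 0]},
    {"gripper": 0, "travel": [0, 0, 0], "rotation": [0, 0, 0]},
    {"gripper": 0, "travel": [0, 0, 0], "rotation": [0, 0, 0]},
  ],
)

```text
t: 42.0
tcp_pos: [0.4458, -0.2406, 0.1528]
tool_rot: [-0.123, 0.992, 0.001, -0.001]
force: [-0.2, -0.5, 1.4]
finger_gap: 0.002
```

```bash
python3 - <<'E'
from h import *
s,M=st(); ptr('p3.png'); snap('top','tp3.png')
a=cv2.imread('pics/p3.png'); b=cv2.imread('pics/tp3.png')
c=np.hstack([cv2.resize(a[240:280,285:345],(450,300),interpolation=cv2.INTER_CUBIC),cv2.resize(b[120:180,335:395],(300,300),interpolation=cv2.INTER_CUBIC)]); cv2.imwrite('pics/g16.png',c)
E
```

```text
t 42.0 q [-0.716  0.488  1.802  0.     0.854 -2.532] p [ 0.4458 -0.2406  0.1528] F [-0.2 -0.5  1.4] gap 0.2
x [-0.97  -0.243  0.002] y [-0.243  0.97   0.003] z [-0.002  0.002 -1.   ]
ptr [339, 250, 6, 14, 43] [342.6 254.7] [ 0.7463 -0.2921  0.048 ]
ptr [310, 257, 5, 5, 15] [311.9 259.3] [ 0.6473 -0.2867  0.048 ]
```

View pics/g16.png

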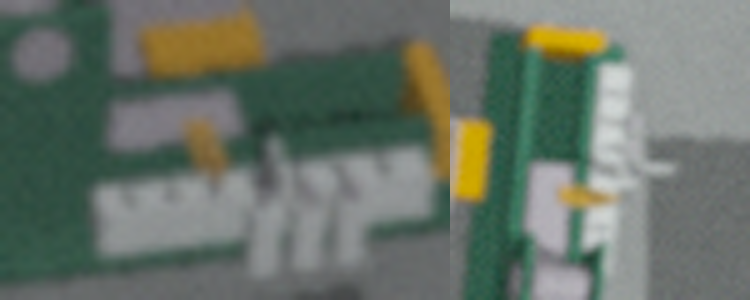

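After two clicks the pointer is at 0.6473. The tall flag (side crop (275,140), top crop (655,167)) is one 18 mm step ahead: 19 to 21 mm along the slide from both cameras. One more stroke.

Emit:
send_rows(
  motion=[
    {"gripper": 0, "travel": [0, 0, 10], "rotation": [0, 0, 0]},
    {"gripper": 0, "travel": [0, 0, 10], "rotation": [0, 0, 0]},
    {"gripper": 0, "travel": [0, 0, 10], "rotation": [0, 0, 0]},
    {"gripper": 0, "travel": [0, 0, 10], "rotation": [0, 0, 0]},
    {"gripper": 0, "travel": [0, 0, 10], "rotation": [0, 0, 0]},
    {"gripper": 0, "travel": [0, 0, 8], "rotation": [0, 0, 0]},
    {"gripper": 0, "travel": [0, 0, 4], "rotation": [0, 0, 0]},
    {"gripper": 0, "travel": [0, 0, 2], "rotation": [0, 0, 0]},
    {"gripper": 0, "travel": [0, 0, 0], "rotation": [0, 0, 0]},
    {"gripper": 0, "travel": [0, 0, 0], "rotation": [0, 0, 0]},
  ],
)

```text
t: 42.93
tcp_pos: [0.4457, -0.2414, 0.0914]
tool_rot: [-0.123, 0.992, 0.0, -0.001]
force: [-6.0, 1.3, 20.2]
finger_gap: -0.001
```

Emit:
send_rows(
  motion=[
    {"gripper": 0, "travel": [0, 0, -10], "rotation": [0, 0, 0]},
    {"gripper": 0, "travel": [0, 0, -15], "rotation": [0, 0, 0]},
    {"gripper": 0, "travel": [0, 0, -20], "rotation": [0, 0, 0]},
    {"gripper": 0, "travel": [0, 0, -20], "rotation": [0, 0, 0]},
    {"gripper": 0, "travel": [0, 0, -30], "rotation": [0, 0, 0]},
    {"gripper": 0, "travel": [0, 0, -30], "rotation": [0, 0, 0]},
    {"gripper": 0, "travel": [0, 0, -30], "rotation": [0, 0, 0]},
    {"gripper": 0, "travel": [0, 0, 0], "rotation": [0, 0, 0]},
    {"gripper": 0, "travel": [0, 0, 0], "rotation": [0, 0, 0]},
    {"gripper": 0, "travel": [0, 0, 0], "rotation": [0, 0, 0]},
  ],
)

```text
t: 43.77
tcp_pos: [0.446, -0.2408, 0.244]
tool_rot: [-0.123, 0.992, 0.001, -0.001]
force: [-0.0, 0.2, 0.4]
finger_gap: -0.0
```

```bash
python3 - <<'E'
from h import *
s,M=st(); ptr('p4.png'); im=snap('top','tp4.png')
for x in blanks(im,box=(195,90,335,384)): print(*x)
a=cv2.imread('pics/p4.png'); b=cv2.imread('pics/tp4.png')
c=np.hstack([cv2.resize(a[130:310,190:350],(360,405),interpolation=cv2.INTER_CUBIC),cv2.resize(b[110:260,140:300],(0,0),fx=0.01,fy=0.01) if 0 else cv2.resize(b[110:245,245:390],(435,405),interpolation=cv2.INTER_CUBIC)]); cv2.imwrite('pics/g17.png',c)
E
```

```text
t 43.77 q [-0.716  0.353  1.708  0.     1.083 -2.532] p [ 0.446  -0.2408  0.244 ] F [-0.   0.2  0.4] gap -0.0
x [-0.97  -0.243  0.001] y [-0.243  0.97   0.002] z [-0.002  0.002 -1.   ]
ptr [339, 250, 6, 14, 43] [342.6 254.7] [ 0.7463 -0.2921  0.048 ]
ptr [316, 256, 4, 6, 16] [317.6 258.3] [ 0.6657 -0.2872  0.048 ]
[0.7388 0.2689] 7 [0.0108 0.0252] 20 [195.8 130.3]
[ 0.6773 -0.1381] 8 [0.0158 0.0288] 40 [316.3 151.4]
[ 0.6742 -0.1927] 174 [0.0053 0.0389] 18 [332.7 152.7]
[ 0.6678 -0.167 ] 171 [0.0159 0.0165] 23 [324.9 154.4]
[ 0.6419 -0.1723] 135 [0.0137 0.0268] 33 [326.4 162.1]
[ 0.6273 -0.0873] 168 [0.0156 0.0286] 40 [300.7 165.7]
[ 0.6271 -0.1209] 170 [0.0133 0.0273] 32 [310.8 166.1]
[ 0.5974 -0.1482] 11 [0.0144 0.0253] 33 [318.9 175.1]
[ 0.5834 -0.0836] 162 [0.015  0.0269] 36 [299.3 178.8]
[ 0.5873 -0.1205] 158 [0.0145 0.0272] 36 [310.5 177.9]
```

View pics/g17.png

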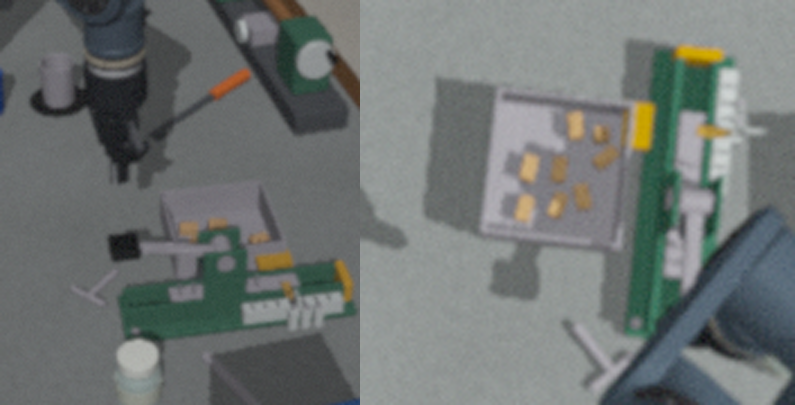

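The pointer is level with the tall flag (top crop: pointer (712,131), flag (745,130), about 2 mm residual). The lever is up, 8 blanks are in the tray, the cup is on its mat and the arm is clear. Handing in.

```bash
python3 -c "
from station import manip
print(manip.sign_off())"
```

```text
the job is handed in; nothing more can be done
None
```

The job is done and handed in, at about 44 s of the 210 s allowed.

- **Blanks:** I tipped the four blanks from the steel cup into the tray. The four strays I found on the bench went in after them. The last pictures show all 8 in the tray and none on the bench.
- **Cup:** It stands empty and upright on its mat, within about 3 mm of the middle.
- **Lever and pointer:** I gave the lever three full strokes, each to its hard stop (19–26 N) and fully released. The pointer moved about 18 mm per stroke and stands level with the tall flag, to within about 2 mm in both cameras.
- **Other tools and contact:** I did not move the blue cup or the other tools, and I touched the lever only at its pad. At the end the gripper hung about 10 cm above the pad, touching nothing.

Two readings were less certain. Before the last stroke the remaining distance to the flag read 19–21 mm where one step is 18 mm; I took that as one step, and the final pictures bear it out. On the first stray the fingertips touched the bench lightly (about 7 N), so I picked up the rest slightly higher.

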